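Pull the out-of-date squeeze bottles and refill the rack

ROBOT

A 6-joint arm with a two-finger parallel gripper is mounted at the origin on a cart in front of the work surface, level with it; the furniture and walls round the work are solid. World frame = base frame: x ahead of the robot, y to its left, z up, the work surface at z = 0. Lengths are in mm, angles in rad, forces in N, time in s.
With the tool pointing down it reaches from about 325 to 875 mm from the base axis. Payload 4.4 kg.
Tool frame: the origin (TCP) lies at the very end of the fingers, on their centre line; the grasp point (between the pads) lies 19 mm behind it; y points along the fingers, z is the direction in which the jaws open and shut, and the axes are right-handed (so a half turn about y gives the same grasp; the last joint's range is limited). The gripper opens to 85 mm and grips with 20 to 120 N. Pads are 22 mm wide; open, the fingers measure 114 mm over their backs; the gripper's body (76 mm by 85 mm) begins 54 mm behind the grasp point. The pads swing forward as they close: fully open they stand 13 mm farther back than shut.
Start: joints at [1.022, 0.207, 1.542, -0, 1.393, -0.15], TCP at [223.289, 529.877, 231.282] pointing down, gripper open.
Joint ranges: [-2.73, 2.73], [-0.86, 2.22], [0.23, 2.46], [-1.11, 4.25], [0.08, 2.63], [-2.82, 2.82]. Speed limits (rad/s): [2.79, 2.79, 3.14, 3.14, 3.14, 3.14].

INTERFACE

Orientations are given as a unit quaternion [x, y, z, w].
In Python, from bench import arm gives the robot as it stands.
- The arm moves only by the tool move_arm, never from a script. Its argument "plan" is a list of rows, each a list of 3 entries, a list of its own where there are three numbers: the closure, from -1 (fully open) to 1 (shut), then the shift along the tool's x, y, z in m, then the turn about the tool's y in rad. A call has 1 to 5 rows; each row shifts and turns the commanded pose from where the row before left it, along the tool's axes as they then stand; what a row does not reach is not made up. A row lasts 1/10 s, in which the tool goes at most 50 mm and 8.59 degrees, less where a joint would pass 70% of its speed; a pose out of reach is approached as far as the arm can. A call with a gripper value outside its range is refused whole. The fingers move at their own pace and stop on an object; "squeeze" is the grip in N (left out, the last holds). Time passes only in rows, so rows that do not move let the fingers close. It gives the time, the measured TCP pose, the force and the opening at its end, in the units of the state.
- arm.read_state(): the state, without advancing time (a new reading comes with each control period).
- arm.snapshot(name): name is "side" or "top"; returns a dict with "frame" (384x512x3 uint8, red, green, blue), "mtx" (3x3 intrinsics, pixels), "view" (4x4, takes a point from world to camera coordinates). Camera axes: x right, y down, z forward; pixel columns grow to the right and rows downward; lengths in mm; the calibration is good to about 2 mm. A picture is of the moment at which its call begins. There is no depth.
- arm.job_done(): hands the job in, once; it reports no verdict.
Trained networks look in a picture, given as the dict that the camera call returned (one of the last four; its "shot" number tells which), for a name from the list of things; names that differ only in an ending like _2 or _b are one class to them, and where a whole thing is asked for, a point or a joint stands for the part that bears it (a point fixed in the world has none). Each returns a list of dicts, best first, with "confidence" (0 to 1); they miss things now and then, are a little off and sometimes report something else, mostly with a low value. They report only what shows in the picture. A call takes as long as a camera call. They do not tell look-alikes from the thing itself.
- arm.look_for(picture, thing): "rect" ([left, top, right, bottom] in pixels, round what is visible of it).
- arm.regions_of(picture, thing): "region" (384x512 bool, what is visible of it) and "rect" ([left, top, right, bottom] in pixels, round what is visible of it).
The state is a dict: "time_s": time; "qpos": joint angles; "dq": joint speeds; "joint_efforts": joint torques, N m; "tool_pos": TCP position; "tool_rot": TCP orientation; "contact_force": force on the tool from outside, world axes, zero at the start; "torque": the same for the moment, N m; "grip_width": finger opening in mm.
Only numpy, scipy, OpenCV 4.12 (cv2) and the standard library are available. Lean on these libraries where they do the work, as an engineer would, in place of code of your own. Each camera call takes 0.05 s, during which the arm holds its last target.

TASK

The tape round each squeeze bottle is its date mark: yellow is out of date, blue is in date. Stand both yellow-taped bottles (one leans in the bottle rack, one stands on the worktop) upright in the grey tub without dropping them, and slide the blue-taped bottle that stands on the worktop all the way down into the rack sleeve that comes free. Leave the two blue-taped bottles that are already in the rack where they are.

Things in the scene. Friction and masses are not known exactly. Their poses are not given: they have to be found in the camera images.
- rack: low steel wire rack, fixed to the worktop, 135 x 290 mm base, 112 mm high, with three leaning metal sleeves side by side, 95 mm apart. Origin: centre of its underside; x points away from the robot, y along the row to the left, z up.
- sleeve_left: Left sleeve of the rack: a round metal tube, inner diameter 59 mm, with a short flared mouth. Origin: centre of its underside; z runs up along the tube's axis, which leans 30 degrees from vertical towards the robot (towards the rack's -x); the floor inside is at z = 4 mm, the straight tube ends at z = 82 mm, the mouth (flared to about 66 mm) at z = 90 mm.
- sleeve_middle: Middle sleeve of the rack: a round metal tube, inner diameter 59 mm, with a short flared mouth. Origin: centre of its underside; z runs up along the tube's axis, which leans 30 degrees from vertical towards the robot (towards the rack's -x); the floor inside is at z = 4 mm, the straight tube ends at z = 82 mm, the mouth (flared to about 66 mm) at z = 90 mm.
- sleeve_right: Right sleeve of the rack: a round metal tube, inner diameter 59 mm, with a short flared mouth. Origin: centre of its underside; z runs up along the tube's axis, which leans 30 degrees from vertical towards the robot (towards the rack's -x); the floor inside is at z = 4 mm, the straight tube ends at z = 82 mm, the mouth (flared to about 66 mm) at z = 90 mm.
- tub: grey open plastic tub, fixed, 230 x 190 mm outside (x by y), 85 mm high, with a rim that stands out 8 mm and a 14 mm grip outside the middle of each short end; walls 4 mm, floor 4 mm thick. Origin: centre of its underside; z up.
- pump_dispenser: tall white pump dispenser stuck to the worktop, not part of the job but in the way: body 110 mm across, 236 mm high, black pump head and spout up to 317 mm that reach 60 mm towards the robot. Origin: centre of its underside.
- old_rack: OUT OF DATE, yellow tape band at 97 to 127 mm up: red squeeze bottle with a red cone nozzle: body 52 mm diameter and 144 mm tall (straight to 125 mm, then a shoulder), then a nozzle with a 36 mm wide, 10 mm high foot, its tip at 180 mm; 0.18 to 0.36 kg. It leans in any one of the three sleeves. Origin: centre of its underside; z runs up its axis.
- old_loose: OUT OF DATE, yellow tape band at 97 to 127 mm up: red squeeze bottle with a red cone nozzle: body 52 mm diameter and 144 mm tall (straight to 125 mm, then a shoulder), then a nozzle with a 36 mm wide, 10 mm high foot, its tip at 180 mm; 0.18 to 0.36 kg. It stands on the worktop, right of centre. Origin: centre of its underside; z runs up its axis.
- fresh: in date, blue tape band at 97 to 127 mm up: red squeeze bottle with a red cone nozzle: body 52 mm diameter and 144 mm tall (straight to 125 mm, then a shoulder), then a nozzle with a 36 mm wide, 10 mm high foot, its tip at 180 mm; 0.18 to 0.36 kg. It stands on the worktop, right of centre; it belongs in the sleeve that comes free. Origin: centre of its underside; z runs up its axis.
- good_red: in date, blue tape band at 97 to 127 mm up: red squeeze bottle with a red cone nozzle: body 52 mm diameter and 144 mm tall (straight to 125 mm, then a shoulder), then a nozzle with a 36 mm wide, 10 mm high foot, its tip at 180 mm; 0.18 to 0.36 kg. It already leans in a sleeve of the rack and stays there. Origin: centre of its underside; z runs up its axis.
- good_white: in date, blue tape band at 113 to 149 mm up: white squeeze bottle with a green cone nozzle: body 54 mm diameter and 172 mm tall (straight to 155 mm, then a shoulder), then a nozzle with a 38 mm wide, 11 mm high foot, its tip at 215 mm; 0.42 kg. It already leans in a sleeve of the rack and stays there. Origin: centre of its underside; z runs up its axis.
Things that resemble listed ones, but are neither listed nor needed, are in the scene too. What is shaped like the old_loose but purple is not meant.

How it is judged (in metres and radians):
At the end, for the whole second after the job is handed in: Both yellow-taped bottles stand inside the tub on its floor, within 11 degrees of upright; the fresh blue-taped bottle is in a rack sleeve, at most 10 mm off its floor; the other two blue-taped bottles still lean in their own sleeves (moved under 20 mm); all are at rest (x of old_rack in the frame of tub between -0.095 and 0.095 m and y of old_rack in the frame of tub between -0.075 and 0.075 m and z of each of old_rack, old_loose in the frame of tub below 0.015 m and angle between each of old_rack, old_loose's own z axis and vertical below 0.2 rad and linear speed of each of old_rack, old_loose, fresh below 0.03 m/s and x of old_loose in the frame of tub between -0.095 and 0.095 m and y of old_loose in the frame of tub between -0.075 and 0.075 m and ((x of fresh in the frame of sleeve_left between -0.01 and 0.01 m and y of fresh in the frame of sleeve_left between -0.01 and 0.01 m and z of fresh in the frame of sleeve_left between -0.005 and 0.014 m and angle between the z axis of fresh and the z axis of sleeve_left, either way round below 0.15 rad) or (x of fresh in the frame of sleeve_middle between -0.01 and 0.01 m and y of fresh in the frame of sleeve_middle between -0.01 and 0.01 m and z of fresh in the frame of sleeve_middle between -0.005 and 0.014 m and angle between the z axis of fresh and the z axis of sleeve_middle, either way round below 0.15 rad) or (x of fresh in the frame of sleeve_right between -0.01 and 0.01 m and y of fresh in the frame of sleeve_right between -0.01 and 0.01 m and z of fresh in the frame of sleeve_right between -0.005 and 0.014 m and angle between the z axis of fresh and the z axis of sleeve_right, either way round below 0.15 rad)) and distance of each of good_red, good_white from where it was at the start of the episode below 0.02 m and angle between the z axis of each of good_red, good_white and the z axis of sleeve_middle, either way round below 0.15 rad); the robot touches nothing.
It fails at once if a blue-taped bottle that was already in the rack is pulled up by more than 40 mm (distance of any of good_red, good_white from where it was at the start of the episode above 0.04 m).
It fails at once if a bottle is dropped (moves faster than 1.2 m/s while no finger touches it: a fall of some 7 cm) ((linear speed of old_rack above 1.2 m/s and contact force between old_rack and the fingers below 0.1 N) or (linear speed of old_loose above 1.2 m/s and contact force between old_loose and the fingers below 0.1 N) or (linear speed of fresh above 1.2 m/s and contact force between fresh and the fingers below 0.1 N)).
It also fails if it takes over 72 s, if anything falls off the work surface, if the arm or the gripper's body presses on something with over 40 N, if the wrist force passes 120 N, or if a joint passes its speed limit or range.

## Working session

There is one attempt and no reset: what is moved stays moved. The work goes in short steps, Python scripts to look and compute and a tool call to move; the robot and the scene stay as the last step left them, time stands still between calls to the robot, and variables do not carry over. Pictures are saved under pics/ and viewed, and the job is handed in when it is done.

Besides the shell and the picture viewer there is one more tool, called after "Emit:" as name(argument=value, ...), one argument or row to a line, values as JSON. move_arm: Moves the arm, as the interface text tells. Its arguments: {"type":"object","properties":{"plan":{"type":"array","items":{"type":"array"}},"squeeze":{"type":"number"}},"required":["plan"]}

```bash
mkdir -p pics; ls
python3 - <<'E'
from bench import arm
import cv2,pickle
print(arm.read_state())
for n in ("side","top"):
    s=arm.snapshot(n); cv2.imwrite(f"pics/{n}0.png",cv2.resize(s["frame"][:,:,::-1],(800,600),interpolation=cv2.INTER_CUBIC))
    print(n,s["mtx"].tolist(),s["view"].tolist()); pickle.dump(s,open(n+"0.pkl","wb"))
E
```

```text
pics
{'time_s': 0.0, 'qpos': array([ 1.02150172e+00,  2.07444650e-01,  1.54299454e+00,  1.25298667e-05,
        1.39346246e+00, -1.50531182e-01]), 'dq': array([ 0.00199588, -0.0012481 ,  0.00180384, -0.00170792, -0.00261681,
       -0.00068422]), 'joint_efforts': array([ 9.09641840e-04, -3.83033323e+01, -2.91595978e+01, -1.29496775e-04,
        1.05688631e-02,  6.82896854e-06]), 'tool_pos': array([222.88038627, 529.21771991, 230.09249967]), 'tool_rot': array([ 0.69386322, -0.14033656,  0.13976865, -0.69233244]), 'contact_force': array([0.02125038, 1.00787818, 0.10094882]), 'torque': array([0.02598658, 0.01479548, 0.01542937]), 'grip_width': 85.2156526735686}
side [[480.4243027319336, 0.0, 255.4818610637757], [0.0, 480.4243027319336, 188.7662680884023], [0.0, 0.0, 1.0]] [[-0.9282849987427152, 0.37170847302916993, 0.010944048042666764, 540.318093748173], [0.2293360138988559, 0.5954023693615975, -0.7700006566799668, -77.45177921705655], [-0.2927318804609794, -0.7122701942640299, -0.6379492272311803, 1901.5012365057198], [0.0, 0.0, 0.0, 1.0]]
top [[363.02395649162116, 0.0, 256.9869459125038], [0.0, 363.02395649162116, 190.44374363912559], [0.0, 0.0, 1.0]] [[0.00018045006411680106, -0.9998742893366912, -0.015854745700291974, -5.793991211281201], [-0.9945328987947014, 0.0014761681305444643, -0.10441328527854447, 601.6358111504157], [0.10442356368551456, 0.01578690758498736, -0.9944076090296778, 1074.7541962409096], [0.0, 0.0, 0.0, 1.0]]
```

View pics/side0.png

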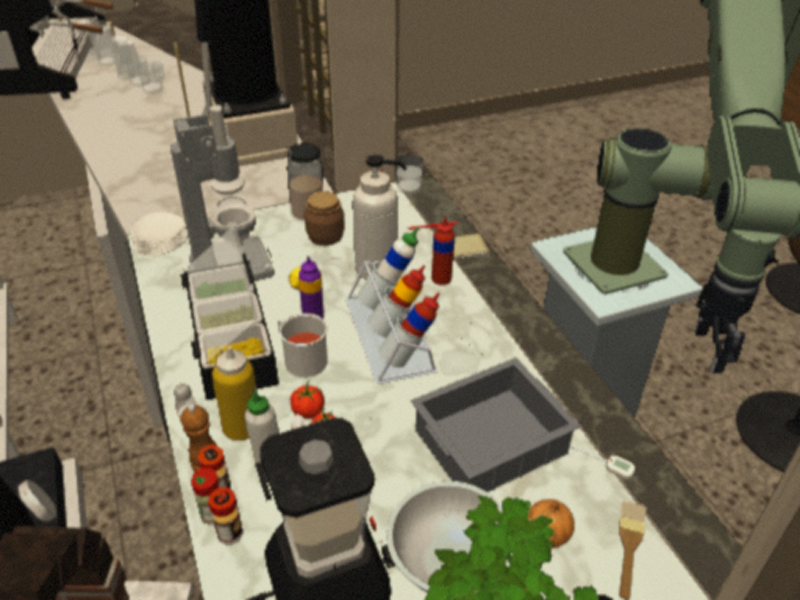

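View pics/top0.png

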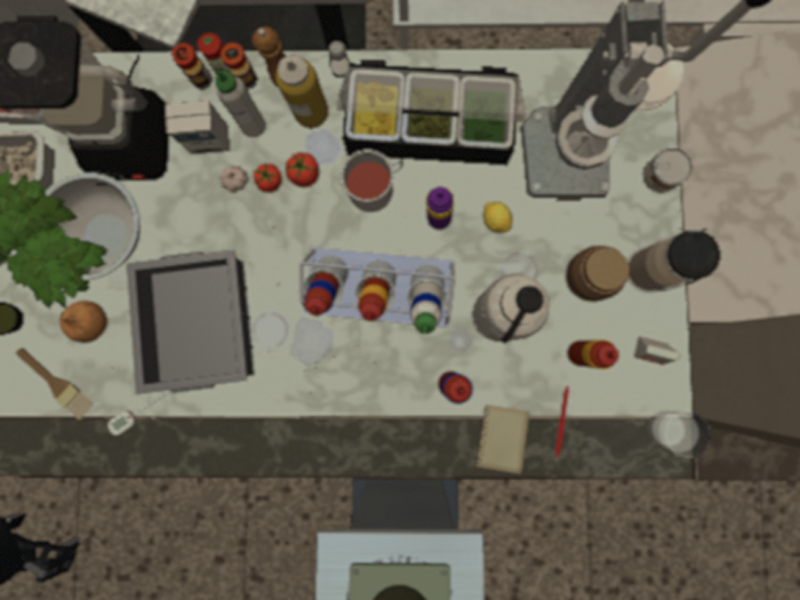

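```bash
cat > h.py <<'E'
import numpy as np, cv2, pickle
from scipy.spatial.transform import Rotation as R
def proj(s,P):
    P=np.atleast_2d(P); c=P@s["view"][:3,:3].T+s["view"][:3,3]; q=c@s["mtx"].T; return q[:,:2]/q[:,2:]
def ray(s,uv):
    Rm=s["view"][:3,:3]; t=s["view"][:3,3]; o=-Rm.T@t
    d=Rm.T@(np.linalg.inv(s["mtx"])@np.array([uv[0],uv[1],1.])); return o,d/np.linalg.norm(d)
def atz(s,uv,z):
    o,d=ray(s,uv); return o+d*(z-o[2])/d[2]
E
python3 - <<'E'
from h import *
from bench import arm
out={}
for n in("side","top"):
    s=arm.snapshot(n)
    im=s["frame"][:,:,::-1].copy()
    for t in("old_loose","good_white","rack","sleeve_left","tub","pump_dispenser"):
        for k,r in enumerate(arm.regions_of(s,t)):
            out[n,t,k]=r
            print(n,t,round(r["confidence"],2),[int(v) for v in r["rect"]],int(r["region"].sum()))
pickle.dump(out,open("reg.pkl","wb"))
st=arm.read_state(); print(R.from_quat(st["tool_rot"]).as_matrix().round(3), st["time_s"])
s=pickle.load(open("top0.pkl","rb"))["frame"]
cv2.imwrite("pics/topcrop.png",cv2.resize(s[140:300,180:420,::-1],(800,533),interpolation=cv2.INTER_CUBIC))
s=pickle.load(open("side0.pkl","rb"))["frame"]
cv2.imwrite("pics/sidecrop.png",cv2.resize(s[85:325,180:400,::-1],(550,600),interpolation=cv2.INTER_CUBIC))
E
```

```text
side old_loose 0.63 [189, 163, 207, 206] 488
side good_white 0.77 [243, 143, 269, 178] 469
side good_white 0.25 [219, 167, 283, 246] 2311
side rack 0.79 [222, 168, 281, 244] 2170
side sleeve_left 0.59 [242, 204, 266, 235] 484
side tub 0.7 [261, 230, 372, 312] 5882
top old_loose 0.95 [271, 119, 288, 147] 422
top old_loose 0.89 [359, 216, 394, 234] 540
top good_white 0.88 [261, 180, 281, 214] 563
top rack 0.56 [189, 157, 288, 210] 2675
top sleeve_left 0.76 [192, 164, 220, 193] 356
top tub 0.78 [79, 162, 163, 251] 6437
top pump_dispenser 0.6 [227, 177, 247, 209] 461
[[ 0.922  0.     0.388]
 [-0.388  0.     0.922]
 [ 0.    -1.     0.   ]] 0.8
```

```bash
sleep 1
```

```text
(no output)
```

View pics/topcrop.png

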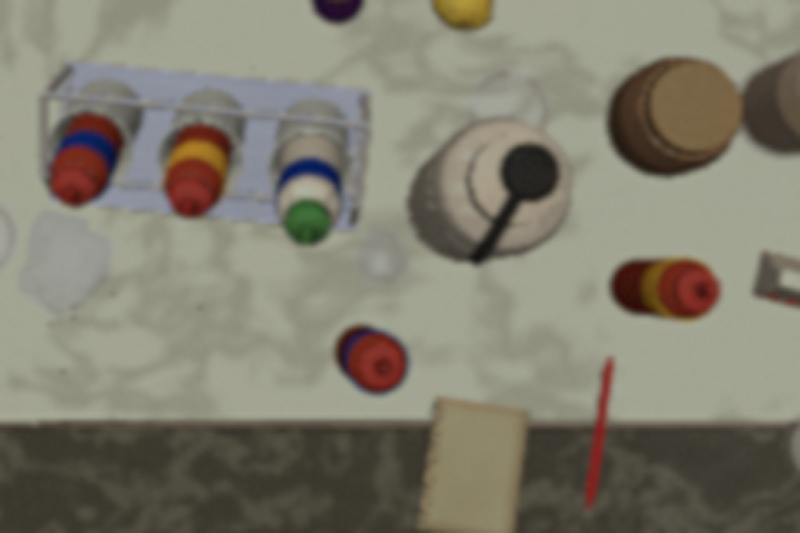

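View pics/sidecrop.png

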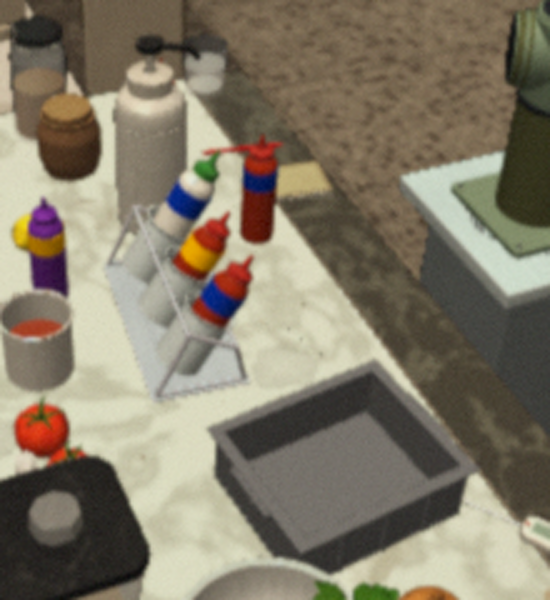

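```bash
cat >> h.py <<'E'
top=pickle.load(open("top0.pkl","rb")); side=pickle.load(open("side0.pkl","rb"))
T=lambda u,v:(180+u/3.3333,140+v/3.3333)
S=lambda u,v:(180+u/2.5,85+v/2.5)
def tri(a,b):
    o1,d1=ray(top,a);o2,d2=ray(side,b)
    A=np.stack([d1,-d2],1);k=np.linalg.lstsq(A,o2-o1,rcond=None)[0]
    p,q=o1+d1*k[0],o2+d2*k[1]; return ((p+q)/2).round(1),round(float(np.linalg.norm(p-q)),1)
E
python3 - <<'E'
from h import *
for n,a,b in(("good_red tip",(73,197),(250,262)),("old_rack tip",(190,210),(227,215)),("white tip",(305,238),(213,158)),("fresh tip",(383,366),(263,142))):
    print(n,tri(T(*a),S(*b)))
print("fresh tip z180",atz(top,T(383,366),180), "old_loose", atz(top,T(702,291),180))
for c in((75,62),(370,94),(357,225),(52,200)): print("base top",atz(top,T(*c),2).round(1))
for c in((160,397),(245,377),(108,270)): print("base side",atz(side,S(*c),2).round(1))
print("pump head",atz(top,T(530,172),310),atz(top,T(478,258),300), "body top", atz(top,T(505,180),236))
# tub outer rim corners from full-view picture (scale 1.5625)
for c in((127,258),(237,250),(252,378),(138,393)): print("tub top",atz(top,(c[0]/1.5625,c[1]/1.5625),85).round(1))
for c in((210,430),(375,362),(473,465),(325,548)): print("tub side",atz(side,S(*c),85).round(1))
E
```

```text
good_red tip (array([560.4, 140. , 170.6]), 8.1)
old_rack tip (array([550.6,  45.6, 175.6]), 5.7)
white tip (array([529.9, -46.1, 202.5]), 0.3)
fresh tip (array([ 428.1, -106.6,  166.3]), 5.8)
fresh tip z180 [ 431.48688884 -106.66652909  180.        ] old_loose [ 489.42836986 -355.04709548  180.        ]
base top [706.3 166.8   2. ]
base top [ 674.9 -112.7    2. ]
base top [551.3 -99.4   2. ]
base top [574.9 186.4   2. ]
base side [690.8 170.    2. ]
base side [571.7 176.7   2. ]
base side [670.7 -99.4   2. ]
pump head [ 569.46891799 -196.53006899  310.        ] [ 511.43753657 -161.82824773  300.        ] body top [ 571.04549793 -193.503996    236.        ]
tub top [671.7 510.2  85. ]
tub top [686.4 302.4  85. ]
tub top [448.  267.5  85. ]
tub top [420.5 477.   85. ]
tub side [682.6 316.3  85. ]
tub side [444.6 285.9  85. ]
tub side [420.6 476.2  85. ]
tub side [632.5 518.2  85. ]
```

```bash
cat >> h.py <<'E'
def circ(c,ax,r,n=24):
    ax=ax/np.linalg.norm(ax); u=np.cross(ax,[0.3,1,0.2]);u/=np.linalg.norm(u);v=np.cross(ax,u)
    t=np.linspace(0,2*np.pi,n,endpoint=False)[:,None]; return c+r*(np.cos(t)*u+np.sin(t)*v)
PROF=[(0,26),(125,26),(144,18),(154,18),(156,10),(180,3.5)]
def sil(s,base,ax,lo=0,K=8,prof=PROF):
    m=np.zeros((384*K,512*K),np.uint8)
    pr=[(lo,prof[0][1])]+[p for p in prof if p[0]>lo]
    for (a,ra),(b,rb) in zip(pr[:-1],pr[1:]):
        pts=np.vstack([circ(base+ax*a,ax,ra),circ(base+ax*b,ax,rb)])
        uv=(proj(s,pts)+.5)*K
        cv2.fillConvexPoly(m,cv2.convexHull(uv.astype(np.int32)),255)
    return cv2.resize(m,(512,384),interpolation=cv2.INTER_AREA)/255.
def cmask(s,box):
    im=s["frame"].astype(int); hsv=cv2.cvtColor(s["frame"],cv2.COLOR_RGB2HSV).astype(int)
    m=(hsv[...,1]>130)&(hsv[...,2]>50)
    o=np.zeros_like(m); l,t,r,b=box; o[t:b,l:r]=m[t:b,l:r]; return o.astype(float)
def iou(a,b): return np.minimum(a,b).sum()/np.maximum(a,b).sum()
E
python3 - <<'E'
from h import *
from scipy.optimize import minimize
up=np.array([0,0,1.])
def box(f,c): a=f(c[0],c[1]);b=f(c[2],c[3]); return [int(a[0]),int(a[1]),int(b[0]),int(b[1])]
mt={'fresh':cmask(top,box(T,(320,310,425,405))),'ol':cmask(top,box(T,(600,245,730,330)))}
ms={'fresh':cmask(side,box(S,(235,150,285,250)))}
gr=cmask(top,box(T,(40,100,125,215))); orr=cmask(top,box(T,(155,110,240,222)))
grs=cmask(side,box(S,(190,250,260,340))); ors=cmask(side,box(S,(165,205,236,275)))
def go(f,x0,sc):
    sim=np.vstack([x0]+[np.array(x0)+np.eye(len(x0))[i]*sc[i] for i in range(len(x0))])
    r=minimize(f,x0,method="Nelder-Mead",options=dict(initial_simplex=sim,maxiter=150,xatol=.05,fatol=1e-5)); return r.x.round(3),round(r.fun,3)
K=4
print("fresh top",go(lambda p:-iou(sil(top,np.array([p[0],p[1],0]),up,K=K),mt['fresh']),[431,-106],[8,8]))
print("fresh side",go(lambda p:-iou(sil(side,np.array([p[0],p[1],0]),up,K=K),ms['fresh']),[431,-106],[8,8]))
print("old_loose top",go(lambda p:-iou(sil(top,np.array([p[0],p[1],0]),up,K=K),mt['ol']),[489,-355],[8,8]))
# rack red bottles: old at mid; red at +95 along rack y
def bott(p):
    x,y,yaw,zs=p; ax=np.array([-.5*np.cos(yaw),-.5*np.sin(yaw),.866])
    b=np.array([x,y,zs]); return b,b+95*np.array([-np.sin(yaw),np.cos(yaw),0]),ax
def f(p,w=(1,1)):
    b1,b2,ax=bott(p)
    e=0
    if w[0]: e+=iou(sil(top,b1,ax,91,K),orr)+iou(sil(top,b2,ax,91,K),gr)
    if w[1]: e+=iou(sil(side,b1,ax,91,K),ors)+iou(sil(side,b2,ax,91,K),grs)
    return -e
x0=[640,48,0.07,20]
print("rack both",go(f,x0,[8,8,.1,8]))
print("rack top",go(lambda p:f([*p,20],(1,0)),x0[:3],[8,8,.1]))
print("rack side",go(lambda p:f([*p,20],(0,1)),x0[:3],[8,8,.1]))
for n,m in(("gr",gr),("orr",orr),("grs",grs),("ors",ors),("ol",mt["ol"]),("f",mt["fresh"]),("fs",ms["fresh"])): print(n,m.sum())
E
```

```text
fresh top (array([ 434.204, -104.302]), np.float64(-0.737))
fresh side (array([ 428.75 , -108.375]), np.float64(-0.794))
old_loose top (array([ 492.457, -359.294]), np.float64(-0.821))
rack both (array([ 6.4516e+02,  3.8824e+01, -1.0600e-01,  2.2868e+01]), np.float64(-2.972))
rack top (array([ 6.48988e+02,  3.74640e+01, -1.16000e-01]), np.float64(-1.645))
rack side (array([ 6.42279e+02,  3.59440e+01, -1.06000e-01]), np.float64(-1.376))
gr 373.0
orr 393.0
grs 458.0
ors 390.0
ol 420.0
f 245.0
fs 435.0
```

```bash
cat > ov.py <<'E'
from h import *
def edges(s,im,k,base,ax,lo,col,prof=PROF):
    for z,r in [(lo,prof[0][1])]+[p for p in prof if p[0]>lo]:
        uv=((proj(s,circ(base+ax*z,ax,r))+.5)*k).astype(np.int32); cv2.polylines(im,[uv],True,col,1,cv2.LINE_AA)
if __name__=="__main__":
    up=np.array([0,0,1.]); yaw=-.106; ax=np.array([-.5*np.cos(yaw),-.5*np.sin(yaw),.866]); b=np.array([645,38.8,22.9]); yv=np.array([-np.sin(yaw),np.cos(yaw),0])
    c,sn=np.cos(-.1),np.sin(-.1)
    for n,s,box in(("top",top,(180,150,420,270)),("side",side,(215,130,300,250))):
        k=6; im=cv2.resize(s["frame"][:,:,::-1],None,fx=k,fy=k,interpolation=cv2.INTER_CUBIC)
        edges(s,im,k,np.array([431.5,-106.3,0]),up,0,(0,255,0)); edges(s,im,k,np.array([490.5,-357,0]),up,0,(0,255,0))
        edges(s,im,k,b,ax,90,(0,255,0));edges(s,im,k,b+95*yv,ax,90,(255,255,0))
        l,t,r,bb=box; im=im[t*k:bb*k,l*k:r*k]; f=min(800/im.shape[1],600/im.shape[0]); cv2.imwrite(f"pics/ov_{n}.png",cv2.resize(im,None,fx=f,fy=f,interpolation=cv2.INTER_AREA))
E
python3 ov.py
```

```text
(no output)
```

View pics/ov_top.png

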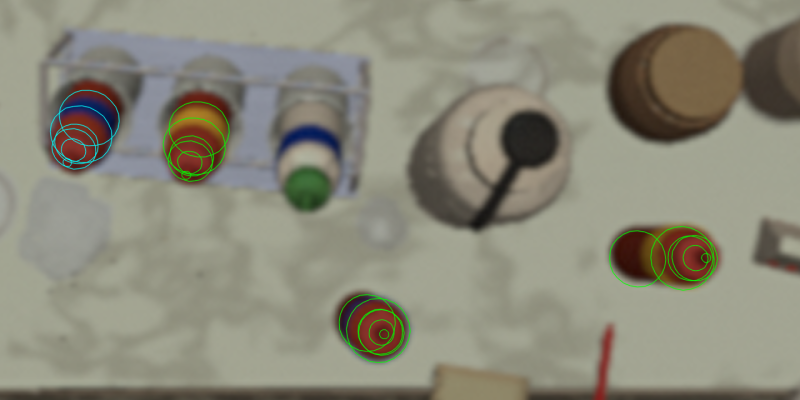

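View pics/ov_side.png

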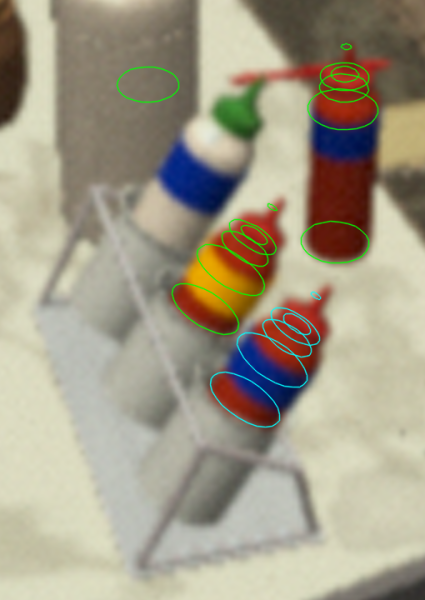

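Run:
```python
from h import *
for n,s,box in(("top",top,(188,160,290,220)),("side",side,(225,140,295,250))):
    l,t,r,b=box; k=7.8 if n=="top" else 5.4
    cv2.imwrite(f"pics/z_{n}.png",cv2.resize(s["frame"][t:b,l:r,::-1],None,fx=k,fy=k,interpolation=cv2.INTER_CUBIC))
```

```text
(no output)
```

View pics/z_top.png

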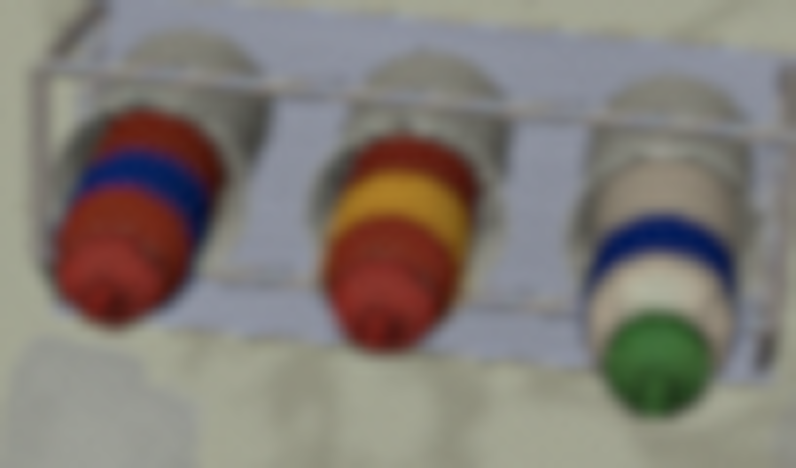

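View pics/z_side.png

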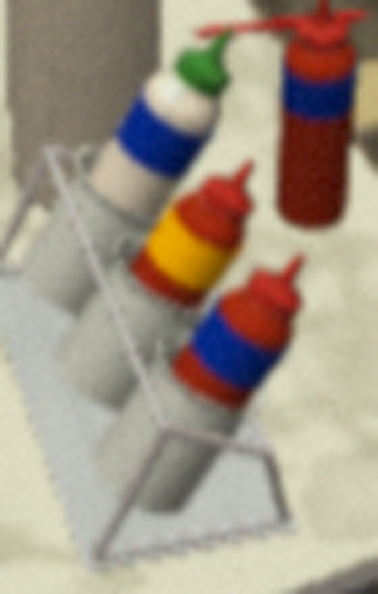

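```bash
cat > fit.py <<'E'
from h import *
from scipy.optimize import minimize
def labels(s,base,ax,lo,box,K=4):
    l,t,r,b=box; n=[np.zeros(((b-t)*K,(r-l)*K),np.uint8) for _ in range(2)]
    def seg(parts,prof):
        for (a,ra),(c,rc) in zip(prof[:-1],prof[1:]):
            uv=((proj(s,np.vstack([circ(base+ax*a,ax,ra),circ(base+ax*c,ax,rc)]))+.5-[l,t])*K)
            h=cv2.convexHull(np.round(uv).astype(np.int32))
            for i in (0,1): cv2.fillConvexPoly(n[i],h,255 if parts==i else 0)
    seg(1,[(lo,26),(97,26)]); seg(0,[(97,26),(127,25.7)]); seg(1,[(127,25.7),(144,18),(154,18),(156,9),(180,3.)])
    return [cv2.resize(m,(r-l,b-t),interpolation=cv2.INTER_AREA)/255. for m in n]
def masks(s,box,hue):
    l,t,r,b=box; hsv=cv2.cvtColor(s["frame"],cv2.COLOR_RGB2HSV).astype(int)[t:b,l:r]
    H=hsv[...,0]; sat=(hsv[...,1]>120)&(hsv[...,2]>45)
    band=sat&((H>13)&(H<40) if hue=="y" else (H>95)&(H<150))
    red=sat&((H<=13)|(H>165)) if hue=="y" else sat&((H<=13)|(H>150))
    return band*1.,red*1.
E
python3 - <<'E'
from fit import *
bx={('o','t'):(188+38,160+14,188+64,160+47),('g','t'):(188+5,160+10,188+31,160+44),('o','s'):(225+22,140+28,225+48,140+58),('g','s'):(225+30,140+46,225+58,140+77)}
M={k:masks(top if k[1]=='t' else side,b,'y' if k[0]=='o' else 'b') for k,b in bx.items()}
print({k:(m[0].sum(),m[1].sum()) for k,m in M.items()})
def cost(p,views='ts',bots='og'):
    x,y,zs,yaw,lean,lo=p
    ax=np.array([-np.sin(lean)*np.cos(yaw),-np.sin(lean)*np.sin(yaw),np.cos(lean)]); e=[]
    for k in bx:
        if k[1] not in views or k[0] not in bots: continue
        b=np.array([x,y,zs])+(95*np.array([-np.sin(yaw),np.cos(yaw),0]) if k[0]=='g' else 0)
        L=labels(top if k[1]=='t' else side,b,ax,lo,bx[k])
        e+=[iou(L[0],M[k][0]),iou(L[1],M[k][1])]
    return -np.mean(e)
def go(x0,sc,**kw):
    best=None
    x0=np.array(x0,float)
    for it in range(3):
        sim=np.vstack([x0]+[x0+np.eye(6)[i]*sc[i]*(1 if it%2==0 else -.7) for i in range(6)])
        r=minimize(lambda p:cost(p,**kw),x0,method="Nelder-Mead",options=dict(initial_simplex=sim,maxiter=250,xatol=.02,fatol=1e-5)); x0=r.x
    return x0.round(3),round(r.fun,3)
sc=[10,10,6,.1,.1,5]; x0=[640,39,20,-.106,.5236,88]
print(go(x0,sc)); print(go(x0,sc,bots='o')); print(go(x0,sc,bots='g'))
print("fixed lean check",cost([640,39,20,-.1,.5236,88]))
E
```

```text
{('o', 't'): (np.float64(112.0), np.float64(289.0)), ('g', 't'): (np.float64(79.0), np.float64(305.0)), ('o', 's'): (np.float64(148.0), np.float64(229.0)), ('g', 's'): (np.float64(120.0), np.float64(260.0))}
(array([ 6.4051e+02,  3.9356e+01,  3.0542e+01, -9.9000e-02,  5.2300e-01,
        7.8874e+01]), np.float64(-0.738))
(array([ 6.45318e+02,  4.33210e+01,  3.19820e+01, -2.50000e-02,
        5.68000e-01,  7.51170e+01]), np.float64(-0.744))
(array([ 6.39856e+02,  3.69670e+01,  3.24630e+01, -1.35000e-01,
        5.50000e-01,  7.88360e+01]), np.float64(-0.766))
fixed lean check -0.5784431216478445
```

```bash
cat > ov2.py <<'E'
from fit import *; from ov import edges
import sys
p=[float(v) for v in sys.argv[1:6]]
x,y,z,yaw,lean=p; ax=np.array([-np.sin(lean)*np.cos(yaw),-np.sin(lean)*np.sin(yaw),np.cos(lean)]); yv=np.array([-np.sin(yaw),np.cos(yaw),0]); b=np.array([x,y,z])
P=[(97,26),(127,25.7),(144,18),(154,18),(180,3)]
out=[]
for n,s,box in(("top",top,(188,160,290,220)),("side",side,(225,140,295,250))):
    k=8 if n=="top" else 5; im=cv2.resize(s["frame"][:,:,::-1],None,fx=k,fy=k,interpolation=cv2.INTER_CUBIC)
    edges(s,im,k,b,ax,97,(0,255,0),P); edges(s,im,k,b+95*yv,ax,97,(0,255,0),P)
    S0=b-ax*4
    for i in(-1,0,1):
        for zz,r in((0,30),(90,33)):
            uv=((proj(s,circ(S0+i*95*yv+ax*zz,ax,r))+.5)*k).astype(np.int32); cv2.polylines(im,[uv],True,(255,0,255),1,cv2.LINE_AA)
    l,t,r,bb=box; out.append(im[t*k:bb*k,l*k:r*k])
W=800; h=600
cv2.imwrite("pics/o2_top.png",cv2.resize(out[0],(800,470))); cv2.imwrite("pics/o2_side.png",out[1])
E
python3 ov2.py 640.5 39.4 30.5 -.099 .5236
```

```text
(no output)
```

View pics/o2_top.png

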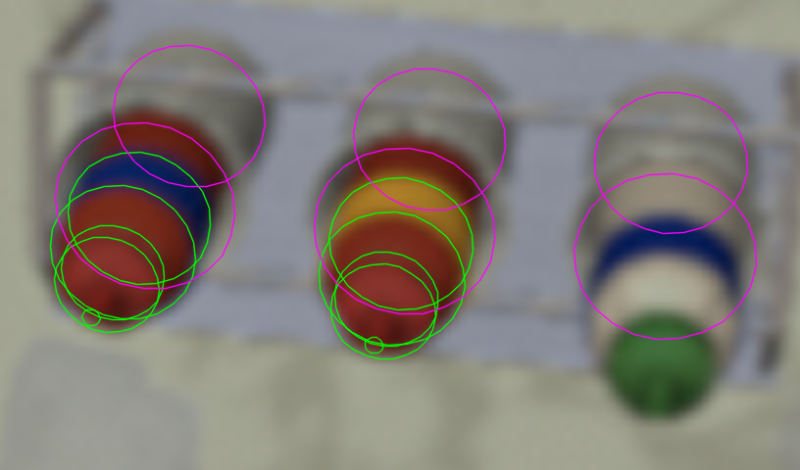

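View pics/o2_side.png

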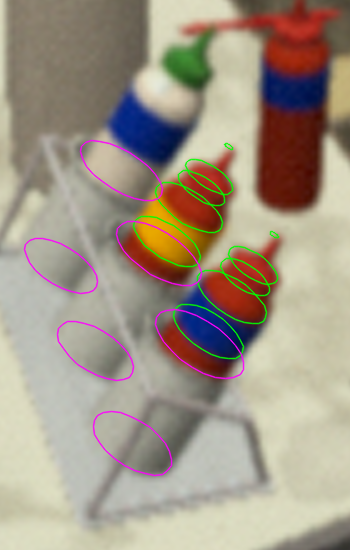

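Run:
```python
from h import *
Z=lambda u,v:(188+u/7.8-.5,160+v/7.8-.5); Y=lambda u,v:(225+u/5.4-.5,140+v/5.4-.5)
print(tri(Z(383,328),Y(250,165)),tri(Z(112,302),Y(298,260)))
# fresh tip consistency
print(tri(T(383,366),(180+263/2.5,85+142/2.5)), proj(top,[[431.5,-106.3,180]]),proj(side,[[431.5,-106.3,180]]))
# white nozzle tip; 
print(tri(Z(655,398),Y(228,35)))
# mouth ring centers? base plate corners at z~3
for c in((95,5),(770,380),(40,300)): print(atz(top,Z(*c),3).round(1))
for c in((97,565),(290,525),(0,275)): print(atz(side,Y(*c),3).round(1))
```

```text
(array([552.9,  46.8, 181.2]), 8.4) (array([561.8, 138.9, 179.1]), 8.8)
(array([ 428.1, -106.6,  166.3]), 5.8) [[294.7591975  249.79581451]] [[283.76940471 138.84826979]]
(array([528.7, -44.4, 212.9]), 6.1)
[701.2 175.5   3. ]
[549.  -96.5   3. ]
[581.3 195.6   3. ]
[696.3 170.5   3. ]
[573.3 181.8   3. ]
[ 661.8 -110.6    3. ]
```

```bash
cat > tub.py <<'E'
from h import *
import sys
x,y,yaw=[float(v) for v in sys.argv[1:4]]
c,s_=np.cos(yaw),np.sin(yaw); Rz=np.array([[c,-s_],[s_,c]])
def rect(hx,hy,z): 
    q=np.array([[hx,hy],[hx,-hy],[-hx,-hy],[-hx,hy]])@Rz.T+[x,y]; return np.c_[q,np.full(4,z)]
for n,s,box,k in(("top",top,(70,150,175,260),5),("side",side,(255,220,385,330),5)):
    im=cv2.resize(s["frame"][:,:,::-1],None,fx=k,fy=k,interpolation=cv2.INTER_CUBIC)
    for r,col in((rect(123,103,85),(0,255,0)),(rect(111,91,4),(255,0,255))):
        cv2.polylines(im,[((proj(s,r)+.5)*k).astype(np.int32)],True,col,1,cv2.LINE_AA)
    l,t,r,b=box; cv2.imwrite(f"pics/tub_{n}.png",im[t*k:b*k,l*k:r*k])
E
python3 tub.py 554 392 .137
```

```text
(no output)
```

View pics/tub_top.png

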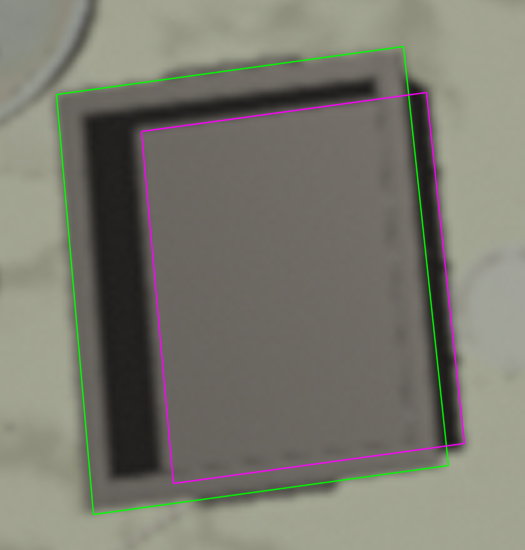

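View pics/tub_side.png

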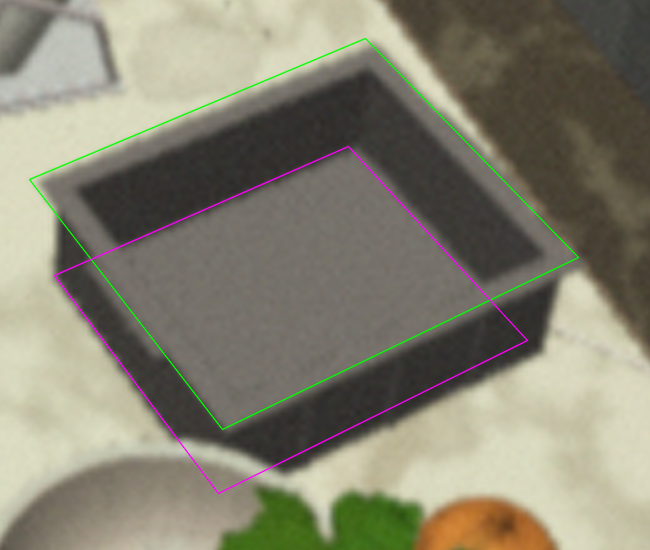

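```bash
cat > go.py <<'E'
import sys,numpy as np
from bench import arm
from scipy.spatial.transform import Rotation as R
def d(x,y,z,yaw=None,st=None):
    st=st or arm.read_state(); M=R.from_quat(st["tool_rot"]).as_matrix(); p=st["tool_pos"]
    a=np.arctan2(M[1,0],M[0,0]); t=None
    if yaw is not None:
        t=-(yaw-a); yawu=yaw
    else: yawu=a
    X=np.array([np.cos(yawu),np.sin(yawu),0]); Y=np.array([0,0,-1.]); Z=np.cross(X,Y)
    v=np.array([x,y,z])-p
    l=np.array([v@X,v@Y,v@Z])/1000; n=int(np.ceil(np.linalg.norm(l)/.048))
    print("t",round(st["time_s"],2),"pos",p.round(1),"yaw",round(a,3),"down",M[:,1].round(3),"F",st["contact_force"].round(1),"w",round(st["grip_width"],1))
    print("turn",t,"local",l.round(4),"rows",n,"per row",(l/max(n,1)).round(4))
if __name__=="__main__": d(*[float(v) for v in sys.argv[1:]])
E
python3 go.py 584 44.3 235 -0.1
```

```text
t 0.8 pos [223.3 529.9 231.3] yaw -0.399 down [ 0.  0. -1.] F [-0.2  0.3  0.5] w 85.6
turn -0.298802061724758 local [ 0.4074 -0.0037 -0.4471] rows 13 per row [ 0.0313 -0.0003 -0.0344]
```

Emit:
move_arm(
  plan=[
    [-1,[0,0,0],-0.149],
    [-1,[0,0,0],-0.149],
    [-1,[0.03,-0.006,-0.033],0],
    [-1,[0.03,-0.006,-0.033],0],
    [-1,[0.03,-0.006,-0.033],0],
  ],
  squeeze=60,
)

```text
time_s: 1.3
tool_pos: [303.3, 421.3, 249.5]
tool_rot: [0.706, -0.035, 0.035, -0.706]
contact_force: [0.7, -0.2, 0.1]
grip_width: 85.3
```

Emit:
move_arm(
  plan=[
    [-1,[0.031,0,-0.034],0],
    [-1,[0.031,0,-0.034],0],
    [-1,[0.031,0,-0.034],0],
    [-1,[0.031,0,-0.034],0],
    [-1,[0.031,0,-0.034],0],
  ],
)

```text
time_s: 1.8
tool_pos: [440.9, 236.0, 249.6]
tool_rot: [-0.706, 0.035, -0.036, 0.706]
contact_force: [0.5, 0.6, 0.0]
grip_width: 85.5
```

```bash
python3 go.py 584 44.3 235 -0.1
```

```text
t 1.8 pos [440.9 236.  249.6] yaw -0.101 down [ 0.001  0.    -1.   ] F [0.5 0.6 0. ] w 85.5
turn -0.000755905423232936 local [ 0.1615  0.0146 -0.1765] rows 5 per row [ 0.0323  0.0029 -0.0353]
```

Emit:
move_arm(
  plan=[
    [-1,[0.033,0,-0.036],0],
    [-1,[0.033,0,-0.036],0],
    [-1,[0.033,0,-0.036],0],
    [-1,[0.032,0,-0.035],0],
    [-1,[0.028,0,-0.032],0],
  ],
)

```text
time_s: 2.3
tool_pos: [581.8, 45.3, 249.4]
tool_rot: [0.706, -0.036, 0.036, -0.706]
contact_force: [1.2, 1.1, 0.0]
grip_width: 85.6
```

Run:
```python
from go import *; import cv2
d(584,44.3,200,-.1)
for n in("side","top"):
    s=arm.snapshot(n); l,t,r,b=(200,90,330,260) if n=="side" else (170,120,330,240)
    k=3.5 if n=="side" else 5
    cv2.imwrite(f"pics/a1_{n}.png",cv2.resize(s["frame"][t:b,l:r,::-1],None,fx=k,fy=k,interpolation=cv2.INTER_CUBIC))
```

```text
t 2.3 pos [581.8  45.3 249.4] yaw -0.102 down [ 0.001 -0.    -1.   ] F [1.2 1.1 0. ] w 85.6
turn -0.0017922346215550472 local [ 0.0023  0.0494 -0.0008] rows 2 per row [ 0.0012  0.0247 -0.0004]
```

View pics/a1_side.png

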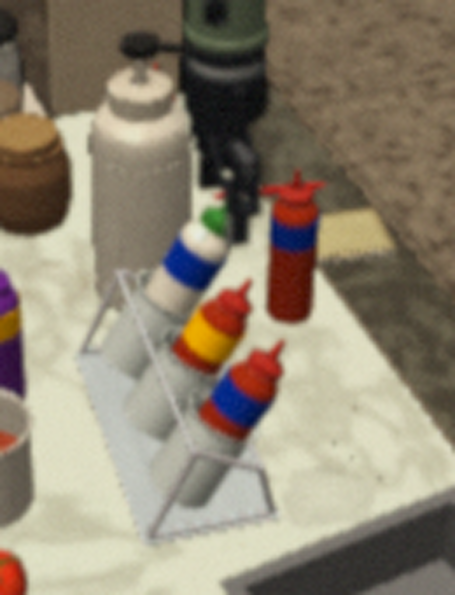

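View pics/a1_top.png

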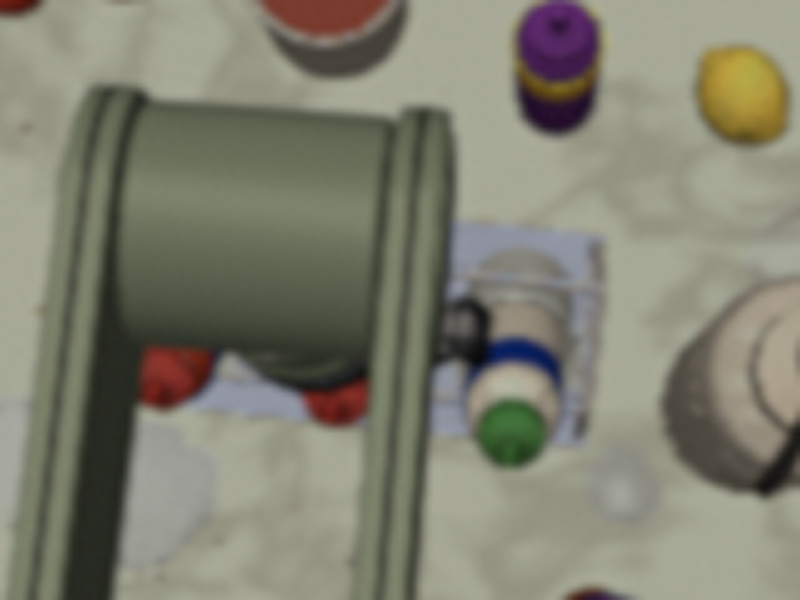

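Run:
```python
from h import *
import numpy as np
print((proj(side,[[582,45,249],[553,47,180]])-[200,90])*3.5, (proj(top,[[582,45,249]])-[170,120])*5)
for s in(top,side): print(-s["view"][:3,:3].T@s["view"][:3,3])
```

```text
[[215.48379248 226.7779842 ]
 [243.23344392 280.96629631]] [[323.34510434 345.8563913 ]]
[ 486.11798955  -23.64842363 1131.4706599 ]
[1075.96169595 1199.6568144  1147.51005637]
```

Emit:
move_arm(
  plan=[
    [-1,[0.002,0.04,0],0],
    [-1,[0,0.04,0],0],
    [-1,[0,0.03,0],0],
    [-1,[0,0.016,0],0],
    [-1,[0,0.006,0],0],
  ],
)

```text
time_s: 2.9
tool_pos: [580.2, 48.1, 114.6]
tool_rot: [-0.706, 0.037, -0.034, 0.706]
contact_force: [0.4, 0.4, 0.2]
grip_width: 85.3
```

Run:
```python
from go import *; import cv2
d(584,44.3,110,-.1)
for n in("side",):
    s=arm.snapshot(n); l,t,r,b=(230,110,300,220) if n=="side" else (170,120,330,240)
    k=5.4 if n=="side" else 5
    cv2.imwrite(f"pics/a2_{n}.png",cv2.resize(s["frame"][t:b,l:r,::-1],None,fx=k,fy=k,interpolation=cv2.INTER_CUBIC))
```

```text
t 2.9 pos [580.2  48.1 114.6] yaw -0.1 down [-0.005  0.001 -1.   ] F [0.4 0.4 0.2] w 85.3
turn -0.0002629422044954782 local [ 0.0042  0.0046 -0.0034] rows 1 per row [ 0.0042  0.0046 -0.0034]
```

View pics/a2_side.png

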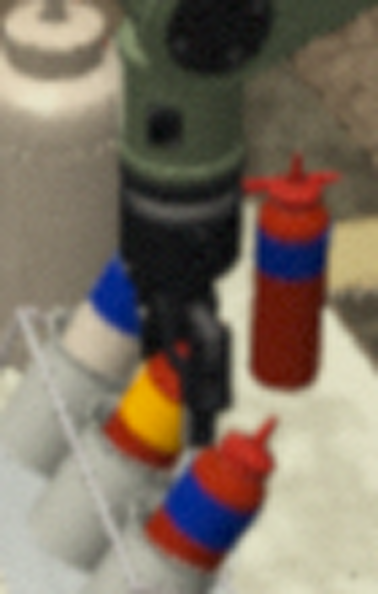

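Run:
```python
from h import *
print((proj(side,[[580+5,48+49,114.6+13],[580-5,48-49,114.6+13],[584.3,44.3,124.5],[553,47,180]])-[230,110]+.5)*5.4)
from go import *; d(584,44.3,110,-.1)
```

```text
[[197.32525239 454.66084552]
 [152.200491   358.28427698]
 [165.53305023 407.30968517]
 [215.97445633 328.19085717]]
t 2.95 pos [580.7  48.  115. ] yaw -0.1 down [-0.004  0.    -1.   ] F [-0.5 -0.5 -0.2] w 85.4
turn -0.00026987070013642644 local [ 0.0036  0.005  -0.0033] rows 1 per row [ 0.0036  0.005  -0.0033]
```

Emit:
move_arm(
  plan=[
    [-1,[0.004,0.005,-0.003],0],
    [-1,[0,0,0],0],
  ],
)

```text
time_s: 3.15
tool_pos: [587.5, 43.6, 113.3]
tool_rot: [0.706, -0.035, 0.036, -0.706]
contact_force: [-0.3, -0.3, 0.7]
grip_width: 85.5
```

```bash
python3 go.py 584 44.3 110 -0.1
```

```text
t 3.15 pos [587.5  43.6 113.3] yaw -0.101 down [ 0.002 -0.    -1.   ] F [-0.3 -0.3  0.7] w 85.5
turn -0.0008771124150302317 local [-0.0035  0.0033  0.0003] rows 1 per row [-0.0035  0.0033  0.0003]
```

Emit:
move_arm(
  plan=[
    [-1,[-0.002,0.002,0],0],
    [0,[0,0,0],0],
    [1,[0,0,0],0],
    [1,[0,0,0],0],
    [1,[0,0,0],0],
  ],
  squeeze=45,
)

```text
time_s: 3.65
tool_pos: [584.5, 44.3, 111.2]
tool_rot: [-0.706, 0.035, -0.036, 0.706]
contact_force: [-1.5, 0.7, 4.1]
grip_width: 49.3
```

Emit:
move_arm(
  plan=[
    [1,[0,0,0],0],
    [1,[0,0,0],0],
  ],
)

```text
time_s: 3.85
tool_pos: [584.5, 44.3, 111.1]
tool_rot: [-0.706, 0.035, -0.036, 0.706]
contact_force: [-2.7, 1.9, 5.5]
grip_width: 49.5
```

Run:
```python
from go import *; import cv2
d(584,44.3,110,-.1)
for n in("side",):
    s=arm.snapshot(n); l,t,r,b=(230,110,300,220) if n=="side" else (170,120,330,240)
    k=5.4 if n=="side" else 5
    cv2.imwrite(f"pics/a3_{n}.png",cv2.resize(s["frame"][t:b,l:r,::-1],None,fx=k,fy=k,interpolation=cv2.INTER_CUBIC))
```

```text
t 3.85 pos [584.5  44.3 111.1] yaw -0.101 down [ 0.001  0.    -1.   ] F [-2.7  1.9  5.5] w 49.5
turn -0.00077024979815421 local [-0.0005  0.0011 -0.0001] rows 1 per row [-0.0005  0.0011 -0.0001]
```

View pics/a3_side.png

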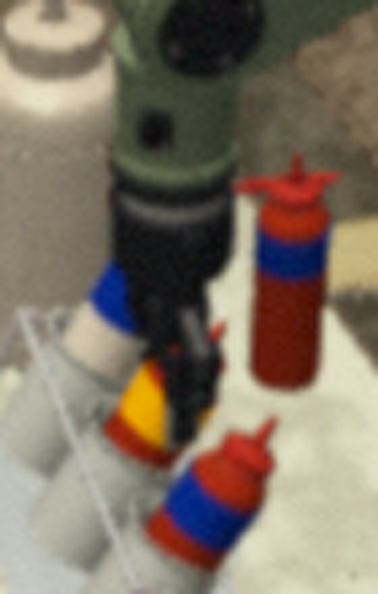

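Emit:
move_arm(
  plan=[
    [1,[-0.0025,-0.0043,0],0],
    [1,[-0.005,-0.0087,0],0],
    [1,[-0.005,-0.0087,0],0],
    [1,[0,0,0],0],
  ],
)

```text
time_s: 4.3
tool_pos: [571.2, 45.4, 133.2]
tool_rot: [0.706, -0.036, 0.036, -0.706]
contact_force: [0.7, -0.5, -1.5]
grip_width: 49.2
```

Run:
```python
from go import *; import cv2
d(584,44.3,110,-.1)
for n in("side",):
    s=arm.snapshot(n); l,t,r,b=(230,110,300,220) if n=="side" else (170,120,330,240)
    k=5.4 if n=="side" else 5
    cv2.imwrite(f"pics/a4_{n}.png",cv2.resize(s["frame"][t:b,l:r,::-1],None,fx=k,fy=k,interpolation=cv2.INTER_CUBIC))
```

```text
t 4.3 pos [571.2  45.4 133.2] yaw -0.101 down [-0. -0. -1.] F [ 0.7 -0.5 -1.5] w 49.2
turn -0.0006930793307030891 local [0.0129 0.0232 0.0002] rows 1 per row [0.0129 0.0232 0.0002]
```

View pics/a4_side.png

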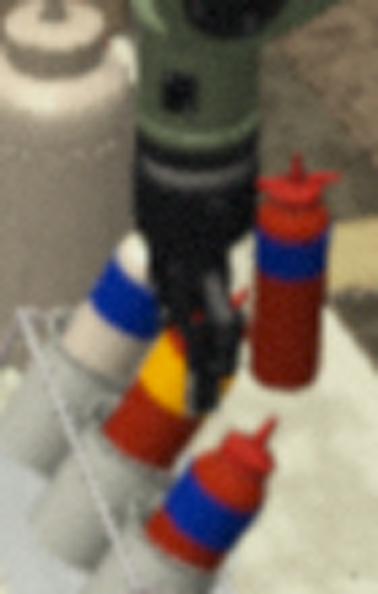

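Emit:
move_arm(
  plan=[
    [1,[-0.007,-0.0121,0],0],
    [1,[-0.01,-0.0173,0],0],
    [1,[-0.01,-0.0173,0],0],
    [1,[-0.01,-0.0173,0],0],
    [1,[-0.006,-0.0104,0],0],
  ],
)

```text
time_s: 4.85
tool_pos: [527.7, 49.9, 207.7]
tool_rot: [-0.706, 0.036, -0.035, 0.706]
contact_force: [0.3, -0.0, -2.0]
grip_width: 49.5
```

```bash
cat > snap.py <<'E'
import sys,cv2
from go import *
def snap(n,box,name,k=5):
    s=arm.snapshot(n); l,t,r,b=box; k=min(k,790/(r-l),590/(b-t))
    cv2.imwrite(f"pics/{name}.png",cv2.resize(s["frame"][t:b,l:r,::-1],None,fx=k,fy=k,interpolation=cv2.INTER_CUBIC)); return s
if __name__=="__main__":
    d(0,0,0); snap(sys.argv[1],[int(v) for v in sys.argv[3:7]],sys.argv[2])
E
python3 snap.py side a5 220 80 320 220
```

```text
t 4.85 pos [527.7  49.9 207.7] yaw -0.101 down [-0.001  0.    -1.   ] F [ 0.3 -0.  -2. ] w 49.5
turn None local [-0.5201  0.2077 -0.1026] rows 12 per row [-0.0433  0.0173 -0.0086]
```

View pics/a5.png

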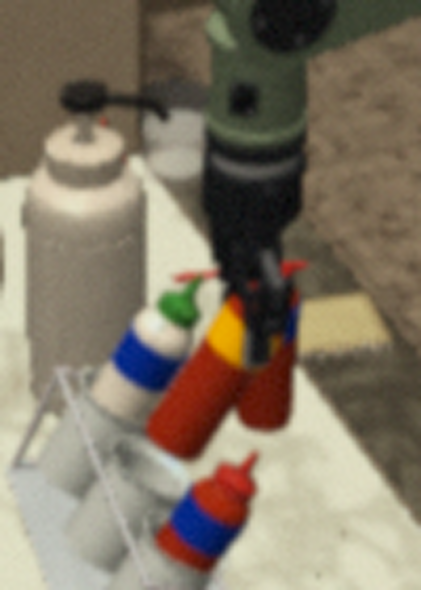

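Emit:
move_arm(
  plan=[
    [1,[-0.003,-0.02,0],0],
    [1,[0,-0.03,0.0],-0.08],
    [1,[0,-0.03,0.0],-0.08],
    [1,[0,-0.02,0.0],-0.077],
    [1,[0,-0.0,0.02],0],
  ],
)

```text
time_s: 5.4
tool_pos: [525.3, 68.2, 310.0]
tool_rot: [0.706, 0.05, -0.045, -0.705]
contact_force: [0.4, 1.1, -2.8]
grip_width: 49.3
```

```bash
python3 go.py 563.8 421.8 300 .137
```

```text
t 5.4 pos [525.3  68.2 310. ] yaw 0.134 down [ 0.007 -0.002 -1.   ] F [ 0.4  1.1 -2.8] w 49.3
turn -0.0025794631446401095 local [0.0864 0.01   0.345 ] rows 8 per row [0.0108 0.0013 0.0431]
```

Emit:
move_arm(
  plan=[
    [1,[0.008,0,0.03],0],
    [1,[0.01,0,0.04],0],
    [1,[0.01,0,0.04],0],
    [1,[0.01,0,0.04],0],
    [1,[0.01,0,0.04],0],
  ],
)

```text
time_s: 5.9
tool_pos: [544.4, 265.9, 305.3]
tool_rot: [0.706, 0.047, -0.049, -0.705]
contact_force: [0.5, -0.9, -2.3]
grip_width: 49.3
```

Emit:
move_arm(
  plan=[
    [1,[0.01,0,0.04],0],
    [1,[0.01,0,0.04],0],
    [1,[0.01,0,0.04],0],
    [1,[0.007,0,0.025],0],
    [1,[0.002,0,0.01],0],
  ],
)

```text
time_s: 6.4
tool_pos: [561.6, 425.9, 304.2]
tool_rot: [0.706, 0.048, -0.05, -0.705]
contact_force: [0.5, 0.3, -2.5]
grip_width: 49.6
```

```bash
python3 go.py 563.8 421.8 200 .137; python3 snap.py side b1 250 100 400 320
```

```text
t 6.4 pos [561.6 425.9 304.2] yaw 0.139 down [-0.003 -0.001 -1.   ] F [ 0.5  0.3 -2.5] w 49.6
turn 0.0021067449611460176 local [ 0.0016  0.1042 -0.0044] rows 3 per row [ 0.0005  0.0347 -0.0015]
t 6.4 pos [561.6 425.9 304.2] yaw 0.139 down [-0.003 -0.001 -1.   ] F [ 0.5  0.3 -2.5] w 49.6
turn None local [-0.6152  0.3042 -0.3439] rows 16 per row [-0.0385  0.019  -0.0215]
```

View pics/b1.png

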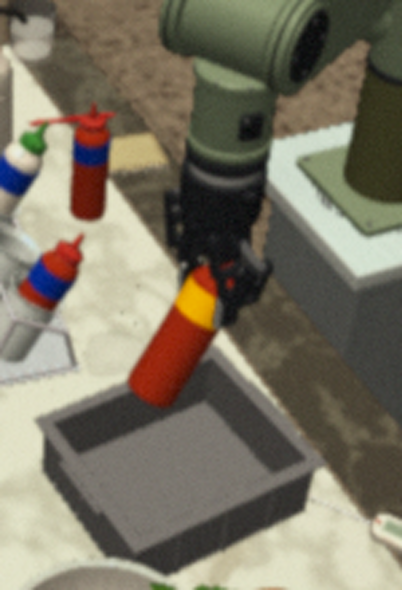

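Emit:
move_arm(
  plan=[
    [1,[0,0.03,-0.004],0],
    [1,[0,0.045,0],0],
    [1,[0,0.045,0],0],
    [1,[0,0.035,0],0],
    [1,[0,0.02,0],0],
  ],
)

```text
time_s: 6.95
tool_pos: [560.6, 416.0, 126.0]
tool_rot: [0.707, 0.045, -0.05, -0.704]
contact_force: [-1.0, -0.6, -3.2]
grip_width: 49.4
```

Emit:
move_arm(
  plan=[
    [1,[0.004,0.007,0],0],
    [1,[0.01,0,0],0],
    [1,[0.01,0,0],0],
    [1,[0.01,0,0],0],
    [1,[0,0,0],0],
  ],
)

```text
time_s: 7.45
tool_pos: [598.6, 424.6, 127.1]
tool_rot: [-0.705, -0.049, 0.047, 0.706]
contact_force: [-4.1, -1.0, -0.7]
grip_width: 49.1
```

```bash
python3 snap.py side b2 250 130 400 320
```

```text
t 7.45 pos [598.6 424.6 127.1] yaw 0.135 down [ 0.002  0.002 -1.   ] F [-4.1 -1.  -0.7] w 49.1
turn None local [-0.6505  0.1271 -0.3398] rows 16 per row [-0.0407  0.0079 -0.0212]
```

View pics/b2.png

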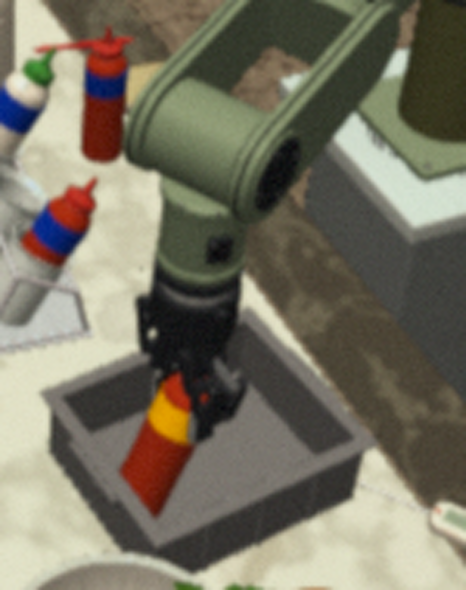

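Emit:
move_arm(
  plan=[
    [1,[0.008,0,0],0],
    [1,[0.008,0,0],0],
    [1,[0.008,0,0],0],
    [1,[0.004,0,0],0],
    [1,[0,0,0],0],
  ],
)

```text
time_s: 8.0
tool_pos: [617.6, 427.7, 125.0]
tool_rot: [0.706, 0.042, -0.055, -0.705]
contact_force: [-17.6, -2.6, 7.9]
grip_width: 49.5
```

```bash
python3 snap.py side b3 250 130 400 320
```

```text
t 8.0 pos [617.6 427.7 125. ] yaw 0.137 down [-0.017 -0.003 -1.   ] F [-17.6  -2.6   7.9] w 49.5
turn None local [-0.6704  0.125  -0.3392] rows 16 per row [-0.0419  0.0078 -0.0212]
```

View pics/b3.png

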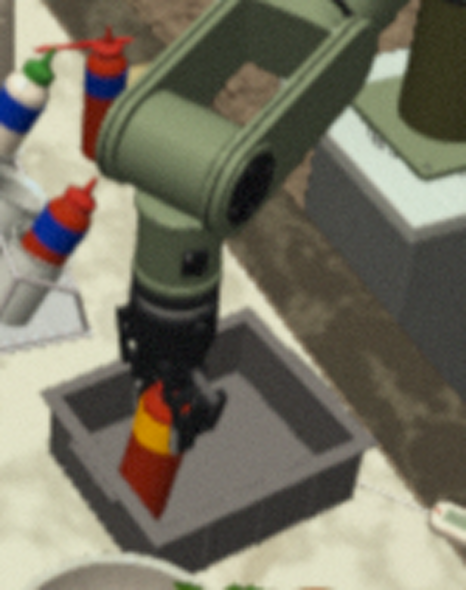

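Emit:
move_arm(
  plan=[
    [1,[0.005,0,0],0],
    [1,[0.005,0,0],0],
    [1,[0.005,0,0],0],
    [1,[0,0,0],0],
  ],
  squeeze=30,
)

```text
time_s: 8.45
tool_pos: [633.0, 429.0, 124.2]
tool_rot: [0.707, 0.043, -0.054, -0.704]
contact_force: [-16.1, -3.6, 5.2]
grip_width: 49.2
```

```bash
python3 snap.py side b4 250 130 400 320;  python3 snap.py top b4t 60 140 190 270
```

```text
t 8.45 pos [633.  429.  124.2] yaw 0.137 down [-0.016 -0.005 -1.   ] F [-16.1  -3.6   5.2] w 49.2
turn None local [-0.6857  0.1242 -0.3385] rows 17 per row [-0.0403  0.0073 -0.0199]
t 8.5 pos [632.9 429.  124.2] yaw 0.137 down [-0.016 -0.005 -1.   ] F [-15.7  -3.8   4.6] w 48.9
turn None local [-0.6857  0.1242 -0.3384] rows 17 per row [-0.0403  0.0073 -0.0199]
```

View pics/b4.png

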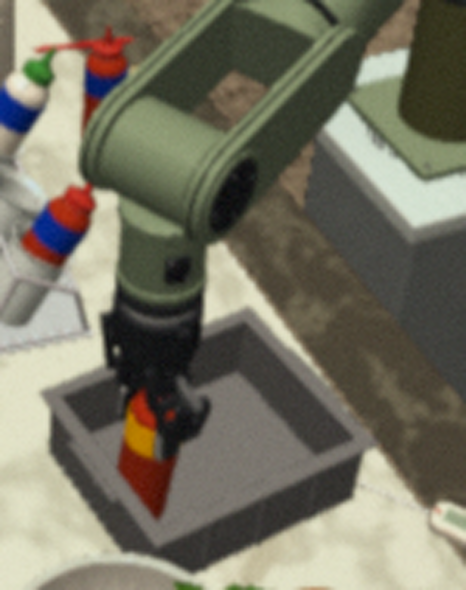

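Run:
```python
from h import *
print((proj(side,[[635,429,z] for z in (10,60,110,140,180)])-[250,130]+.5)*3.105)
```

```text
[[135.92978329 519.740823  ]
 [139.25367468 485.68089034]
 [142.73582479 449.99927981]
 [144.90584906 427.76302959]
 [147.89897176 397.09248549]]
```

Emit:
move_arm(
  plan=[
    [1,[0.004,0,0],0],
    [1,[0.004,0,0],0],
    [1,[0,0.004,0],0],
    [1,[0,0,0],0],
  ],
)

```text
time_s: 8.95
tool_pos: [637.6, 430.3, 119.9]
tool_rot: [0.707, 0.041, -0.057, -0.704]
contact_force: [-23.1, -4.5, 6.7]
grip_width: 49.2
```

```bash
python3 snap.py side b5 270 230 330 310
```

```text
t 8.95 pos [637.6 430.3 119.9] yaw 0.138 down [-0.023 -0.006 -1.   ] F [-23.1  -4.5   6.7] w 49.2
turn None local [-0.6909  0.1199 -0.3383] rows 17 per row [-0.0406  0.0071 -0.0199]
```

View pics/b5.png

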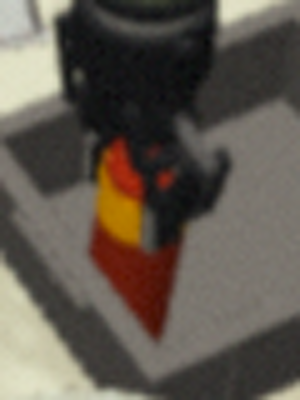

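Emit:
move_arm(
  plan=[
    [1,[-0.003,0.004,0],0],
    [1,[0,0.004,0],0],
    [1,[0,0,0],0],
  ],
)

```text
time_s: 9.3
tool_pos: [637.3, 430.9, 112.9]
tool_rot: [0.706, 0.043, -0.054, -0.705]
contact_force: [-16.2, -1.4, 5.8]
grip_width: 48.9
```

Emit:
move_arm(
  plan=[
    [1,[0,0.003,0],0],
    [1,[0,0,0],0],
  ],
)

```text
time_s: 9.5
tool_pos: [637.3, 431.0, 110.3]
tool_rot: [0.706, 0.043, -0.054, -0.705]
contact_force: [-17.3, -2.6, 7.1]
grip_width: 49.0
```

Emit:
move_arm(
  plan=[
    [1,[-0.003,0.003,0],0],
    [1,[0,0,0],0],
  ],
)

```text
time_s: 9.7
tool_pos: [636.4, 430.8, 107.5]
tool_rot: [0.706, 0.045, -0.052, -0.705]
contact_force: [-12.8, -0.7, 4.4]
grip_width: 49.1
```

Emit:
move_arm(
  plan=[
    [1,[0,0.003,0],0],
    [1,[0,0,0],0],
  ],
)

```text
time_s: 9.9
tool_pos: [636.5, 430.8, 104.5]
tool_rot: [0.706, 0.045, -0.052, -0.705]
contact_force: [-13.1, -1.1, 5.8]
grip_width: 49.2
```

```bash
python3 snap.py side b6 270 230 330 310
```

```text
t 9.9 pos [636.5 430.8 104.5] yaw 0.137 down [-0.011 -0.001 -1.   ] F [-13.1  -1.1   5.8] w 49.2
turn None local [-0.6895  0.1045 -0.3395] rows 17 per row [-0.0406  0.0061 -0.02  ]
```

View pics/b6.png

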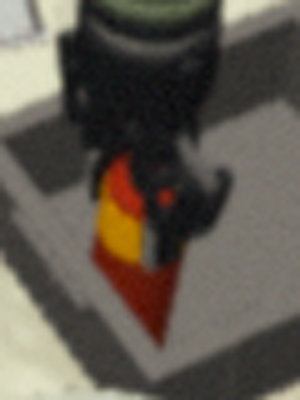

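Emit:
move_arm(
  plan=[
    [1,[0,0.003,0],0],
    [1,[0,0,0],0],
  ],
)

```text
time_s: 10.15
tool_pos: [636.8, 430.9, 103.4]
tool_rot: [0.705, 0.045, -0.052, -0.705]
contact_force: [-14.5, -2.3, 9.7]
grip_width: 49.2
```

Emit:
move_arm(
  plan=[
    [1,[-0.001,0.003,0],0],
    [1,[0,0,0],0],
  ],
)

```text
time_s: 10.35
tool_pos: [637.6, 431.0, 103.3]
tool_rot: [-0.705, -0.046, 0.05, 0.706]
contact_force: [-14.1, -3.4, 16.5]
grip_width: 49.1
```

Emit:
move_arm(
  plan=[
    [1,[-0.002,-0.003,0],0],
    [1,[0,0,0],0],
    [-0.3,[0,0,0],0],
    [-0.5,[0,0,0],0],
    [-0.5,[0,0,0],0],
  ],
)

```text
time_s: 10.85
tool_pos: [640.2, 430.0, 102.0]
tool_rot: [-0.705, -0.049, 0.047, 0.706]
contact_force: [0.7, 0.2, 0.4]
grip_width: 63.7
```

```bash
python3 snap.py side b7 270 230 330 310
```

```text
t 10.85 pos [640.2 430.  102. ] yaw 0.136 down [ 0.004  0.001 -1.   ] F [0.7 0.2 0.4] w 63.7
turn None local [-0.6926  0.102  -0.3393] rows 17 per row [-0.0407  0.006  -0.02  ]
```

View pics/b7.png

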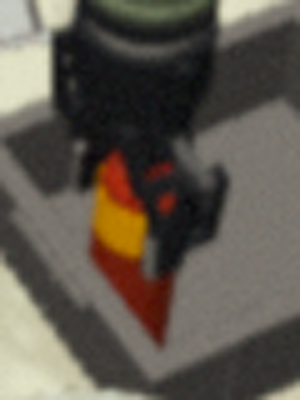

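Emit:
move_arm(
  plan=[
    [-0.8,[0,-0.005,0],0],
    [-1,[0,-0.02,0],0],
    [-1,[0,-0.035,0],0],
    [-1,[0,-0.045,0],0],
    [-1,[0,-0.045,0],0],
  ],
)

```text
time_s: 11.4
tool_pos: [638.3, 429.4, 251.4]
tool_rot: [0.706, 0.048, -0.048, -0.705]
contact_force: [1.0, -0.2, 0.4]
grip_width: 85.1
```

```bash
python3 snap.py side b8 250 180 370 320; python3 go.py 430 -105 290 -0.1
```

```text
t 11.4 pos [638.3 429.4 251.4] yaw 0.136 down [-0.001 -0.001 -1.   ] F [ 1.  -0.2  0.4] w 85.1
turn None local [-0.6907  0.2514 -0.3389] rows 17 per row [-0.0406  0.0148 -0.0199]
t 11.45 pos [642.1 431.4 263.6] yaw 0.136 down [ 0.015  0.007 -1.   ] F [1.9 1.3 6.8] w 85.2
turn 0.23597068523166984 local [-0.1575 -0.0264 -0.5549] rows 13 per row [-0.0121 -0.002  -0.0427]
```

View pics/b8.png

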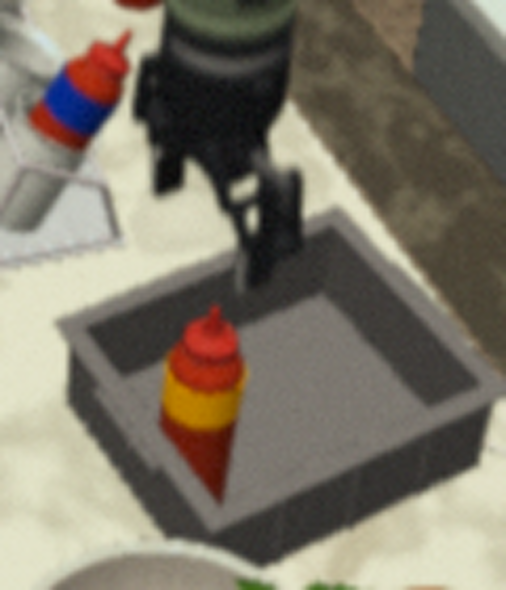

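Emit:
move_arm(
  plan=[
    [-1,[0,0,0],0.118],
    [-1,[0,0,0],0.118],
    [-1,[-0.012,0,-0.04],0],
    [-1,[-0.012,0,-0.043],0],
    [-1,[-0.012,0,-0.043],0],
  ],
)

```text
time_s: 11.95
tool_pos: [589.6, 306.9, 250.0]
tool_rot: [0.706, -0.035, 0.035, -0.706]
contact_force: [0.1, -0.7, 0.2]
grip_width: 85.5
```

Emit:
move_arm(
  plan=[
    [-1,[-0.012,0,-0.043],0],
    [-1,[-0.012,0,-0.043],0],
    [-1,[-0.012,0,-0.043],0],
    [-1,[-0.012,0,-0.043],0],
    [-1,[-0.012,0,-0.043],0],
  ],
)

```text
time_s: 12.45
tool_pos: [508.4, 98.4, 250.8]
tool_rot: [0.706, -0.035, 0.036, -0.706]
contact_force: [0.3, -0.6, 0.8]
grip_width: 85.7
```

```bash
python3 go.py 431 -106 250 -0.1
```

```text
t 12.45 pos [508.4  98.4 250.8] yaw -0.1 down [ 0.002 -0.    -1.   ] F [ 0.3 -0.6  0.8] w 85.7
turn 0.0004014872316779883 local [-0.0567  0.0008 -0.2111] rows 5 per row [-0.0113  0.0002 -0.0422]
```

Emit:
move_arm(
  plan=[
    [-1,[-0.012,0,-0.043],0],
    [-1,[-0.012,0,-0.043],0],
    [-1,[-0.012,0,-0.043],0],
    [-1,[-0.012,0,-0.043],0],
    [-1,[-0.006,0,-0.028],0],
  ],
)

```text
time_s: 12.95
tool_pos: [434.3, -96.0, 250.9]
tool_rot: [0.707, -0.036, 0.036, -0.706]
contact_force: [0.2, -0.4, 0.5]
grip_width: 85.4
```

Emit:
move_arm(
  plan=[
    [-1,[0,0,0],0],
  ],
)

```text
time_s: 13.05
tool_pos: [434.7, -96.7, 251.0]
tool_rot: [0.707, -0.037, 0.038, -0.705]
contact_force: [0.7, 1.0, 0.4]
grip_width: 85.5
```

```bash
python3 go.py 431 -106 140 -0.1; python3 snap.py top c1 180 150 330 270;python3 snap.py side c1s 220 60 320 220
```

```text
t 13.05 pos [434.7 -96.7 251. ] yaw -0.105 down [ 0.001 -0.002 -1.   ] F [0.7 1.  0.4] w 85.5
turn -0.0051510400590514815 local [-0.0027  0.111  -0.0096] rows 3 per row [-0.0009  0.037  -0.0032]
t 13.05 pos [434.7 -96.7 251. ] yaw -0.105 down [ 0.001 -0.002 -1.   ] F [0.7 1.  0.4] w 85.5
turn None local [-0.4424  0.251   0.0506] rows 11 per row [-0.0402  0.0228  0.0046]
t 13.1 pos [435.2 -95.1 250.9] yaw -0.104 down [ 0.001 -0.    -1.   ] F [ 1.1  0.4 -0.7] w 85.6
turn None local [-0.4427  0.2509  0.0496] rows 11 per row [-0.0402  0.0228  0.0045]
```

View pics/c1.png

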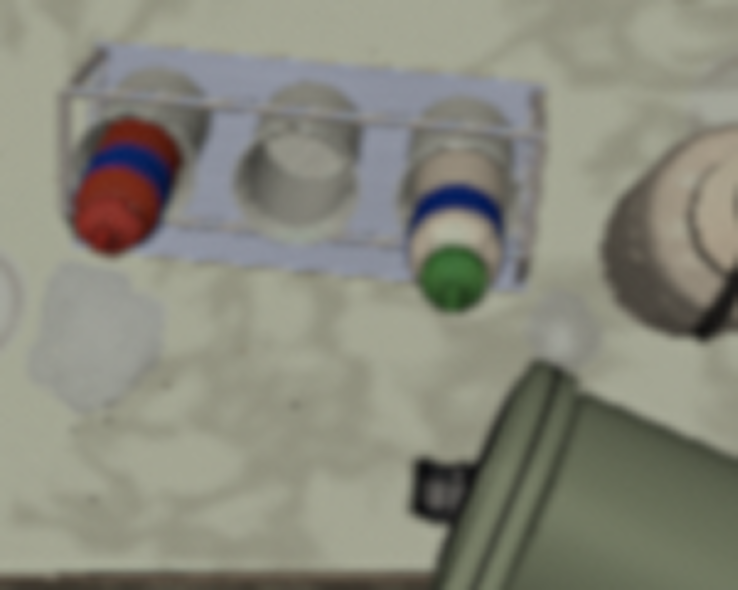

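View pics/c1s.png

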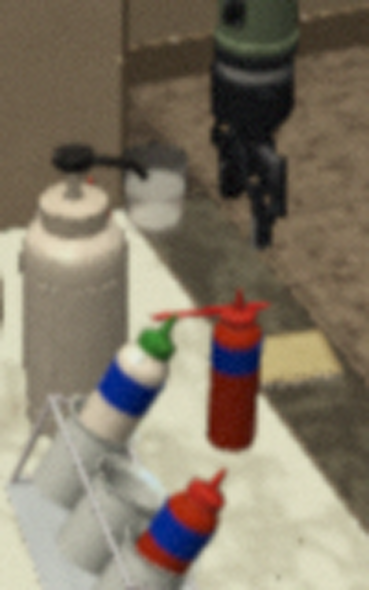

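Emit:
move_arm(
  plan=[
    [-1,[-0.003,0.02,-0.01],0],
    [-1,[0,0.04,0],0],
    [-1,[0,0.035,0],0],
    [-1,[0,0.016,0],0],
    [-1,[0,0,0],0],
  ],
)

```text
time_s: 13.65
tool_pos: [429.4, -101.0, 136.5]
tool_rot: [-0.705, 0.037, -0.032, 0.707]
contact_force: [-0.0, 0.5, 0.4]
grip_width: 85.4
```

```bash
python3 go.py 431 -106 110 -0.1; python3 snap.py side c2s 240 90 310 190
python3 - <<'E'
from h import *
print((proj(side,[[431,-106,180],[431,-106,113],[431+5,-106+49,140+13]])-[240,90]+.5)*5)
E
```

```text
t 13.65 pos [ 429.4 -101.   136.5] yaw -0.098 down [-0.006  0.003 -1.   ] F [-0.   0.5  0.4] w 85.4
turn 0.0022493975193838556 local [ 0.0021  0.0265 -0.0048] rows 1 per row [ 0.0021  0.0265 -0.0048]
t 13.65 pos [ 429.4 -101.   136.5] yaw -0.098 down [-0.006  0.003 -1.   ] F [-0.   0.5  0.4] w 85.4
turn None local [-0.4372  0.1365  0.0586] rows 10 per row [-0.0437  0.0137  0.0059]
[[222.14904622 246.82016274]
 [217.74085424 322.48599554]
 [242.31081213 315.55022136]]
```

View pics/c2s.png

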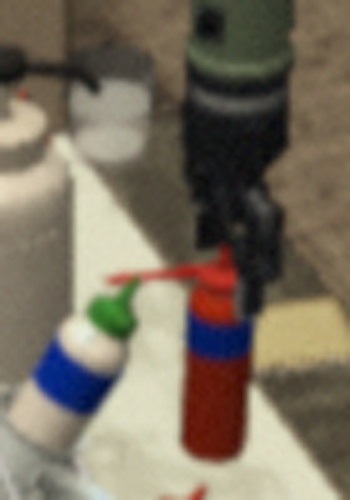

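Emit:
move_arm(
  plan=[
    [-1,[0.001,0.012,-0.004],0],
    [-1,[0,0.009,0],0],
    [-1,[0,0.004,0],0],
    [-1,[0,0,0],0],
  ],
)

```text
time_s: 14.1
tool_pos: [431.6, -107.2, 113.9]
tool_rot: [-0.706, 0.036, -0.035, 0.706]
contact_force: [-0.2, 0.1, -0.3]
grip_width: 85.7
```

```bash
python3 go.py 431 -106 109 -0.1
```

```text
t 14.1 pos [ 431.6 -107.2  113.9] yaw -0.1 down [-0.001  0.001 -1.   ] F [-0.2  0.1 -0.3] w 85.7
turn 8.8953257628685e-05 local [-0.0007  0.0049  0.0011] rows 1 per row [-0.0007  0.0049  0.0011]
```

Emit:
move_arm(
  plan=[
    [-1,[0,0.005,0.001],0],
    [-1,[0,0,0],0],
  ],
)

```text
time_s: 14.3
tool_pos: [431.8, -106.1, 109.0]
tool_rot: [-0.706, 0.035, -0.035, 0.706]
contact_force: [-0.3, 0.1, 0.5]
grip_width: 85.4
```

Emit:
move_arm(
  plan=[
    [0,[0,0,0],0],
    [1,[0,0,0],0],
    [1,[0,0,0],0],
    [1,[0,0,0],0],
    [1,[0,0,0],0],
  ],
  squeeze=40,
)

```text
time_s: 14.8
tool_pos: [432.7, -106.2, 110.0]
tool_rot: [-0.706, 0.035, -0.036, 0.706]
contact_force: [-0.6, 1.5, 5.8]
grip_width: 49.0
```

```bash
python3 snap.py side c3s 240 90 310 190
```

```text
t 14.8 pos [ 432.7 -106.2  110. ] yaw -0.1 down [ 0.001  0.    -1.   ] F [-0.6  1.5  5.8] w 49.0
turn None local [-0.4411  0.11    0.0625] rows 10 per row [-0.0441  0.011   0.0063]
```

View pics/c3s.png

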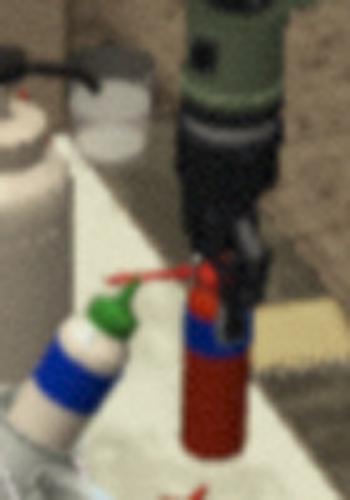

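```bash
cat > slv.py <<'E'
from h import *; import sys
img=sys.argv[1]; l,t,k=float(sys.argv[2]),float(sys.argv[3]),float(sys.argv[4]); x,y,z=[float(v) for v in sys.argv[5:8]]; view=top if sys.argv[8]=="top" else side
yaw=-.1; ax=np.array([-.5*np.cos(yaw),-.5*np.sin(yaw),.866])
im=cv2.imread(f"pics/{img}.png")
o=np.array([x,y,z]); 
for zz,r in((90,33),(82,29.5),(4,29.5)):
    cv2.polylines(im,[((proj(view,circ(o+ax*zz,ax,r))+.5-[l,t])*k).astype(np.int32)],True,(0,255,0),1,cv2.LINE_AA)
cv2.imwrite("pics/slv.png",cv2.resize(im[60:280,40:560],None,fx=1.5,fy=1.5) if view is top else im)
E
python3 slv.py c1 180 150 4.9167 647 38.3 22 top
```

```text
(no output)
```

View pics/slv.png

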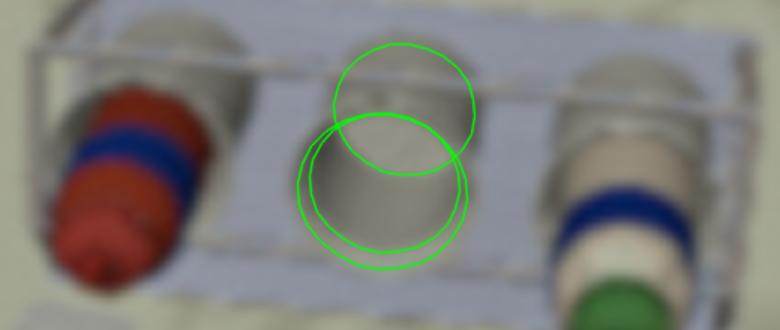

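```bash
python3 slv.py c1s 220 60 3.6875 647 38.3 22 side
```

```text
(no output)
```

View pics/slv.png

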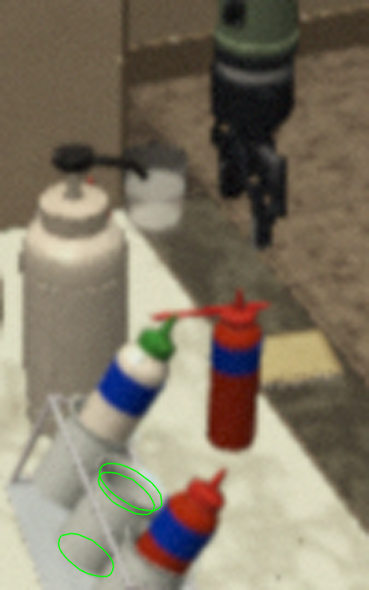

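Emit:
move_arm(
  plan=[
    [1,[0,-0.01,0],0],
    [1,[0,-0.03,0],0],
    [1,[0,-0.04,0],-0.079],
    [1,[0,-0.04,0],-0.079],
    [1,[0,-0.01,0],-0.079],
  ],
)

```text
time_s: 15.35
tool_pos: [434.3, -107.7, 244.3]
tool_rot: [0.707, 0.052, -0.047, -0.704]
contact_force: [-0.1, -0.7, -2.6]
grip_width: 48.9
```

```bash
python3 go.py 481.4 359.9 240 .137;python3 snap.py side c4s 240 40 310 190
```

```text
t 15.35 pos [ 434.3 -107.7  244.3] yaw 0.14 down [ 0.008 -0.004 -1.   ] F [-0.1 -0.7 -2.6] w 48.9
turn 0.0034773821217765066 local [0.1106 0.0043 0.4568] rows 10 per row [0.0111 0.0004 0.0457]
t 15.35 pos [ 434.3 -107.7  244.3] yaw 0.14 down [ 0.008 -0.004 -1.   ] F [-0.1 -0.7 -2.6] w 48.9
turn None local [-0.4149  0.2443  0.1675] rows 11 per row [-0.0377  0.0222  0.0152]
```

View pics/c4s.png

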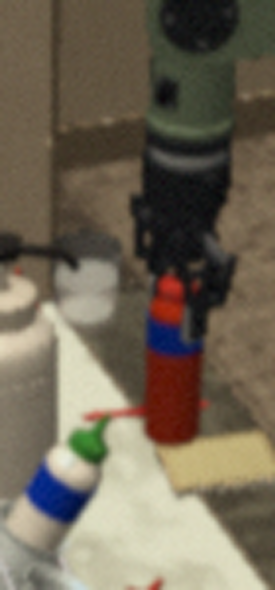

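Held upright at about mid-band (pixel 175,350 in the crop). Moving to the tub's near rim to tilt it.

Emit:
move_arm(
  plan=[
    [1,[0.008,0,0.032],0],
    [1,[0.01,0,0.042],0],
    [1,[0.01,0,0.042],0],
    [1,[0.01,0,0.042],0],
    [1,[0.01,0,0.042],0],
  ],
)

```text
time_s: 15.9
tool_pos: [450.9, 99.6, 237.8]
tool_rot: [0.706, 0.047, -0.049, -0.705]
contact_force: [0.3, -0.4, -2.9]
grip_width: 48.8
```

Emit:
move_arm(
  plan=[
    [1,[0.011,0,0.044],0],
    [1,[0.011,0,0.044],0],
    [1,[0.011,0,0.044],0],
    [1,[0.011,0,0.044],0],
    [1,[0.011,0,0.044],0],
  ],
)

```text
time_s: 16.4
tool_pos: [475.5, 324.8, 237.4]
tool_rot: [0.706, 0.047, -0.049, -0.705]
contact_force: [0.7, -0.1, -2.1]
grip_width: 48.9
```

Emit:
move_arm(
  plan=[
    [1,[0.007,0,0.025],0],
    [1,[0.002,0,0.01],0],
    [1,[0,0,0],0],
  ],
)

```text
time_s: 16.7
tool_pos: [479.8, 359.9, 237.5]
tool_rot: [0.706, 0.048, -0.05, -0.705]
contact_force: [0.1, -0.9, -2.8]
grip_width: 49.0
```

```bash
python3 go.py 481.4 359.9 170 .137
```

```text
t 16.7 pos [479.8 359.9 237.5] yaw 0.138 down [-0.003 -0.002 -1.   ] F [ 0.1 -0.9 -2.8] w 49.0
turn 0.001313958015091432 local [ 0.0016  0.0675 -0.0003] rows 2 per row [ 0.0008  0.0338 -0.0001]
```

Emit:
move_arm(
  plan=[
    [1,[0.003,0.02,0],0],
    [1,[0,0.03,0],0],
    [1,[0,0.017,0],0],
    [1,[0,0,0],0],
    [1,[-0.006,0,0],0],
  ],
)

```text
time_s: 17.2
tool_pos: [478.3, 357.8, 172.3]
tool_rot: [0.706, 0.048, -0.048, -0.705]
contact_force: [0.0, -0.3, -1.9]
grip_width: 48.9
```

Emit:
move_arm(
  plan=[
    [1,[-0.01,0,0],0],
    [1,[-0.01,0,0],0],
    [1,[-0.008,0,0],0],
    [1,[0,0,0],0],
  ],
)

```text
time_s: 17.6
tool_pos: [450.1, 356.2, 174.3]
tool_rot: [-0.705, -0.05, 0.048, 0.706]
contact_force: [2.3, 1.0, 0.3]
grip_width: 48.9
```

```bash
python3 snap.py side d1 270 120 400 310
```

```text
t 17.6 pos [450.1 356.2 174.3] yaw 0.138 down [ 0.003  0.002 -1.   ] F [2.3 1.  0.3] w 48.9
turn None local [-0.4948  0.1743 -0.2909] rows 13 per row [-0.0381  0.0134 -0.0224]
```

View pics/d1.png

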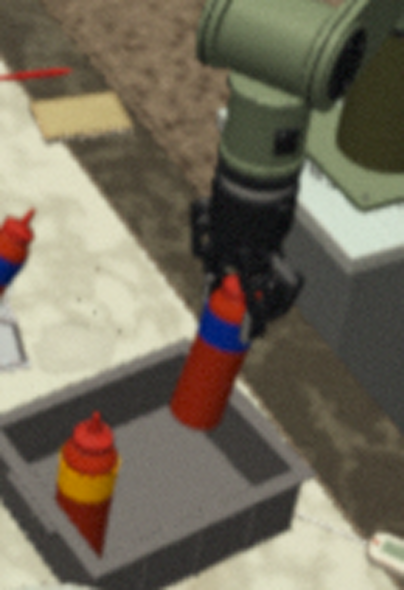

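Emit:
move_arm(
  plan=[
    [1,[-0.008,0,0],0],
    [1,[-0.008,0,0],0],
    [1,[-0.008,0,0],0],
    [1,[-0.006,0,0],0],
    [1,[0,0,0],0],
  ],
)

```text
time_s: 18.15
tool_pos: [419.0, 350.8, 172.0]
tool_rot: [0.706, 0.048, -0.049, -0.705]
contact_force: [1.8, 0.2, -2.0]
grip_width: 48.9
```

```bash
python3 snap.py side d2 290 140 380 260
```

```text
t 18.15 pos [419.  350.8 172. ] yaw 0.138 down [-0.001 -0.002 -1.   ] F [ 1.8  0.2 -2. ] w 48.9
turn None local [-0.4633  0.172  -0.2899] rows 12 per row [-0.0386  0.0143 -0.0242]
```

View pics/d2.png

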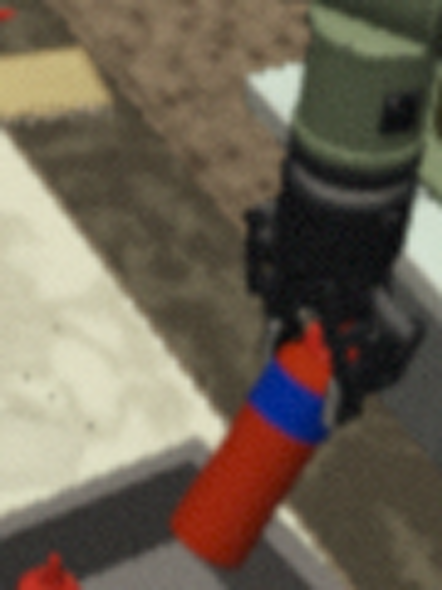

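```bash
cat > leanfit.py <<'E'
from fit import *
from bench import arm
import sys
def leanfit(x0=(0,112,.52),vw="side",dbg=True):
    st=arm.read_state(); s=arm.snapshot(vw); M=R.from_quat(st["tool_rot"]).as_matrix(); X=M[:,0]; p=st["tool_pos"]+[0,0,12]
    def geo(q):
        ax=-np.sin(q[2])*X+np.array([0,0,np.cos(q[2])]); return p+X*q[0]-ax*q[1],ax
    uv=proj(s,np.array([geo(x0)[0]+geo(x0)[1]*z for z in(0,60,125)])).astype(int)
    box=(uv[:,0].min()-22,uv[:,1].min()-16,uv[:,0].max()+22,uv[:,1].max()+20)
    band,red=masks(s,box,'b')
    def c(q):
        b,ax=geo(q); L=labels(s,b,ax,0,box)
        # only judge where lower body is: ignore beyond z=112
        return -(iou(L[0],band)+2*iou(L[1],red))
    x0=np.array(x0,float)
    for it in range(2):
        sim=np.vstack([x0]+[x0+np.eye(3)[i]*[6,6,.12][i]*(1-1.8*it) for i in range(3)])
        r=minimize(c,x0,method="Nelder-Mead",options=dict(initial_simplex=sim,maxiter=120)); x0=r.x
    b,ax=geo(x0); print("dx,h,lean deg",x0[:2].round(1),np.degrees(x0[2]).round(1),"score",round(-r.fun/3,3),"base",b.round(1),"ax",ax.round(3))
    return b,ax,st
if __name__=="__main__": leanfit()
E
python3 leanfit.py
```

```text
dx,h,lean deg [  4.9 116.5] 28.4 score 0.828 base [479.3 359.1  81.6] ax [-0.471 -0.065  0.88 ]
```

Emit:
move_arm(
  plan=[
    [1,[0.002,-0.02,0],0],
    [1,[0,-0.035,0],0],
    [1,[0,-0.04,0],0.08],
    [1,[0,-0.035,0],0.08],
    [1,[0,-0.01,0],0.077],
  ],
)

```text
time_s: 18.75
tool_pos: [423.0, 352.2, 316.7]
tool_rot: [-0.705, 0.035, -0.038, 0.707]
contact_force: [0.3, 0.3, -2.5]
grip_width: 48.5
```

```bash
python3 go.py 514 52 305 -.1
```

```text
t 18.75 pos [423.  352.2 316.7] yaw -0.103 down [ 0.003  0.003 -1.   ] F [ 0.3  0.3 -2.5] w 48.5
turn -0.003044976561857163 local [ 0.1205  0.0117 -0.2896] rows 7 per row [ 0.0172  0.0017 -0.0414]
```

Emit:
move_arm(
  plan=[
    [1,[0.012,0,-0.03],0],
    [1,[0.017,0,-0.041],0],
    [1,[0.017,0,-0.041],0],
    [1,[0.017,0,-0.041],0],
    [1,[0.017,0,-0.041],0],
  ],
)

```text
time_s: 19.25
tool_pos: [481.1, 149.0, 311.0]
tool_rot: [0.706, -0.037, 0.033, -0.706]
contact_force: [0.3, -0.8, -1.6]
grip_width: 48.5
```

Emit:
move_arm(
  plan=[
    [1,[0.017,0,-0.041],0],
    [1,[0.015,0,-0.035],0],
    [1,[0.008,0,-0.02],0],
    [1,[0,0,0],0],
    [1,[0,0,0],0],
  ],
)

```text
time_s: 19.75
tool_pos: [511.7, 51.1, 311.1]
tool_rot: [-0.706, 0.037, -0.034, 0.707]
contact_force: [0.3, 0.0, -2.9]
grip_width: 49.0
```

```bash
python3 go.py 514 52 242 -.1; python3 leanfit.py;python3 snap.py side e1 220 80 320 230
```

```text
t 19.75 pos [511.7  51.1 311.1] yaw -0.101 down [-0.004  0.001 -1.   ] F [ 0.3  0.  -2.9] w 49.0
turn -0.00114715236658397 local [0.0022 0.0691 0.0011] rows 2 per row [0.0011 0.0346 0.0006]
dx,h,lean deg [  2.6 118.6] 26.7 score 0.601 base [567.4  45.4 217. ] ax [-0.448  0.045  0.895]
t 19.8 pos [511.8  51.7 311.4] yaw -0.1 down [-0.003  0.001 -1.   ] F [ 0.8  0.4 -2. ] w 48.8
turn None local [-0.5041  0.3114 -0.1024] rows 13 per row [-0.0388  0.024  -0.0079]
```

View pics/e1.png

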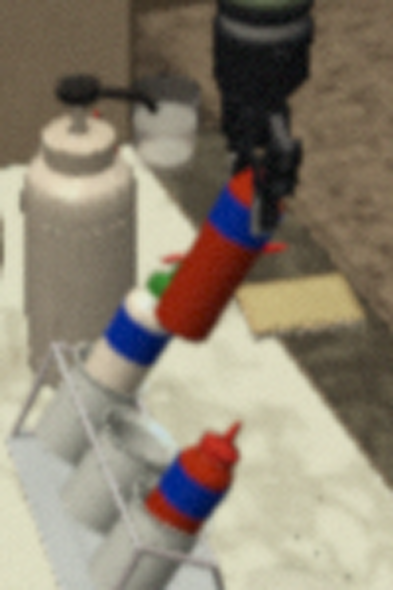

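Emit:
move_arm(
  plan=[
    [1,[0.005,0.03,0],0],
    [1,[0.005,0.03,0],0],
    [1,[0.002,0.014,0],0],
    [1,[0,0,0],0],
  ],
)

```text
time_s: 20.25
tool_pos: [522.5, 51.0, 235.5]
tool_rot: [-0.706, 0.037, -0.032, 0.706]
contact_force: [0.4, 0.3, -2.3]
grip_width: 49.0
```

```bash
python3 go.py 533.9 50.1 213.8 -.1; python3 leanfit.py;python3 snap.py side e2 220 80 320 230;python3 snap.py top e2t 190 150 300 240
```

```text
t 20.25 pos [522.5  51.  235.5] yaw -0.098 down [-0.007  0.001 -1.   ] F [ 0.4  0.3 -2.3] w 49.0
turn 0.0017427614077055453 local [0.0114 0.0217 0.0002] rows 1 per row [0.0114 0.0217 0.0002]
dx,h,lean deg [  4.2 117.1] 27.2 score 0.524 base [580.   45.4 142.9] ax [-0.455  0.045  0.893]
t 20.3 pos [523.9  50.8 237.6] yaw -0.098 down [-0.003  0.    -1.   ] F [-0.8  0.9 -2.7] w 48.7
turn None local [-0.5163  0.2376 -0.1021] rows 13 per row [-0.0397  0.0183 -0.0079]
t 20.35 pos [525.   50.6 239.1] yaw -0.099 down [ 0.  0. -1.] F [ 0.7 -0.1 -3. ] w 48.7
turn None local [-0.5174  0.2391 -0.1021] rows 13 per row [-0.0398  0.0184 -0.0079]
```

View pics/e2.png

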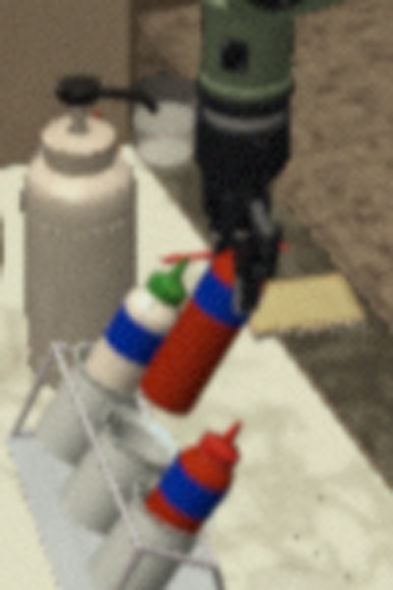

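View pics/e2t.png

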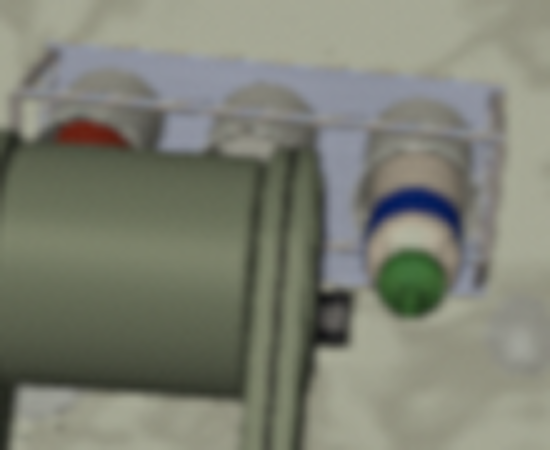

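Emit:
move_arm(
  plan=[
    [1,[0.005,0.012,0],0],
    [1,[0.004,0.013,0],0],
    [1,[0.005,0.0087,0],0],
    [1,[0.003,0.0052,0],0],
    [1,[0,0,0],0],
  ],
)

```text
time_s: 20.9
tool_pos: [541.3, 48.1, 197.9]
tool_rot: [0.706, -0.036, 0.034, -0.706]
contact_force: [-0.2, 0.1, -3.2]
grip_width: 48.6
```

```bash
python3 snap.py side e3 220 100 320 230
```

```text
t 20.9 pos [541.3  48.1 197.9] yaw -0.1 down [-0.003  0.    -1.   ] F [-0.2  0.1 -3.2] w 48.6
turn None local [-0.5338  0.1979 -0.1019] rows 13 per row [-0.0411  0.0152 -0.0078]
```

View pics/e3.png

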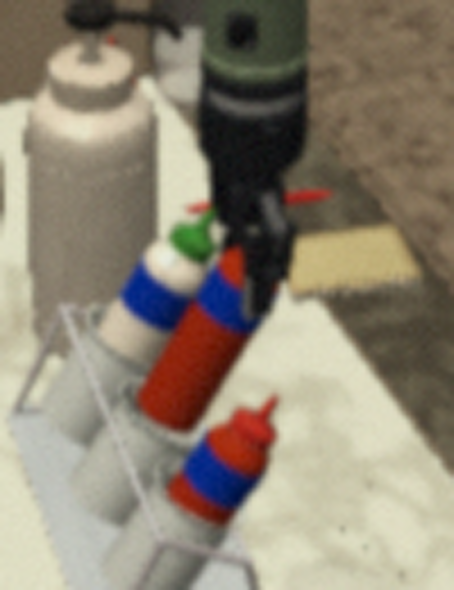

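Emit:
move_arm(
  plan=[
    [1,[0.005,0.0087,0],0],
    [1,[0.005,0.0087,0],0],
    [1,[0,0,0],0],
  ],
)

```text
time_s: 21.25
tool_pos: [551.2, 47.2, 180.3]
tool_rot: [0.706, -0.036, 0.034, -0.706]
contact_force: [-2.1, 0.7, -3.2]
grip_width: 48.5
```

Emit:
move_arm(
  plan=[
    [1,[0.005,0.0087,0],0],
    [1,[0.005,0.0087,0],0],
    [1,[0,0,0],0],
  ],
)

```text
time_s: 21.55
tool_pos: [561.0, 46.2, 162.8]
tool_rot: [0.706, -0.036, 0.034, -0.706]
contact_force: [-0.5, -0.1, -2.9]
grip_width: 48.8
```

Emit:
move_arm(
  plan=[
    [1,[0.005,0.0087,0],0],
    [1,[0.005,0.0087,0],0],
    [1,[0,0,0],0],
  ],
)

```text
time_s: 21.85
tool_pos: [571.0, 45.2, 145.5]
tool_rot: [-0.706, 0.036, -0.034, 0.706]
contact_force: [-0.8, 0.4, -2.1]
grip_width: 48.8
```

Emit:
move_arm(
  plan=[
    [1,[0.005,0.0087,0],0],
    [1,[0.0025,0.0043,0],0],
    [1,[0,0,0],0],
  ],
)

```text
time_s: 22.15
tool_pos: [578.7, 44.5, 133.2]
tool_rot: [-0.706, 0.036, -0.035, 0.706]
contact_force: [-0.2, -0.9, -2.7]
grip_width: 48.4
```

```bash
python3 snap.py side e4 220 100 320 230
```

```text
t 22.15 pos [578.7  44.5 133.2] yaw -0.1 down [-0.002  0.    -1.   ] F [-0.2 -0.9 -2.7] w 48.4
turn None local [-0.5714  0.1332 -0.102 ] rows 13 per row [-0.044   0.0102 -0.0078]
```

View pics/e4.png

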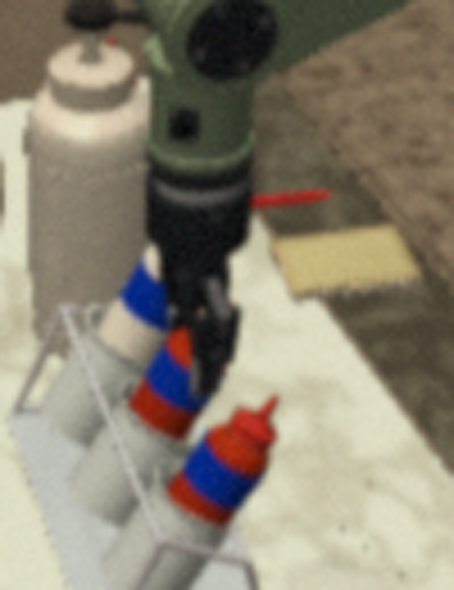

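Nearly in; stepping on until the floor is felt.

Emit:
move_arm(
  plan=[
    [1,[0.004,0.0069,0],0],
    [1,[0,0,0],0],
  ],
)

```text
time_s: 22.4
tool_pos: [582.9, 44.0, 126.6]
tool_rot: [0.706, -0.036, 0.035, -0.706]
contact_force: [-0.1, -0.9, -2.8]
grip_width: 48.7
```

Emit:
move_arm(
  plan=[
    [1,[0.003,0.0052,0],0],
    [1,[0,0,0],0],
  ],
)

```text
time_s: 22.6
tool_pos: [583.2, 44.2, 124.6]
tool_rot: [-0.706, 0.038, -0.032, 0.706]
contact_force: [-13.6, 0.2, 16.8]
grip_width: 49.1
```

Emit:
move_arm(
  plan=[
    [1,[0.002,0.0035,0],0],
    [1,[0,0,0],0],
  ],
)

```text
time_s: 22.8
tool_pos: [583.5, 44.8, 124.3]
tool_rot: [-0.706, 0.039, -0.031, 0.706]
contact_force: [-25.6, 2.4, 34.4]
grip_width: 48.8
```

Emit:
move_arm(
  plan=[
    [1,[-0.004,-0.007,0],0],
    [1,[0,0,0],0],
  ],
)

```text
time_s: 23.0
tool_pos: [585.0, 44.1, 127.3]
tool_rot: [0.706, -0.034, 0.036, -0.706]
contact_force: [0.2, -0.6, -1.7]
grip_width: 48.8
```

```bash
python3 snap.py side e5 230 140 300 230
```

```text
t 23.0 pos [585.   44.1 127.3] yaw -0.1 down [ 0.004 -0.    -1.   ] F [ 0.2 -0.6 -1.7] w 48.8
turn None local [-0.5777  0.1273 -0.102 ] rows 13 per row [-0.0444  0.0098 -0.0078]
```

View pics/e5.png

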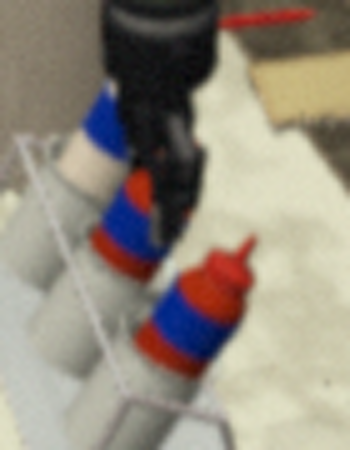

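Emit:
move_arm(
  plan=[
    [1,[0.002,0.003,0],0],
    [1,[0,0,0],0],
    [-0.3,[0,0,0],0],
    [-0.6,[0,0,0],0],
    [-0.8,[0,0,0],0],
  ],
)

```text
time_s: 23.55
tool_pos: [586.3, 43.6, 122.2]
tool_rot: [0.706, -0.035, 0.035, -0.706]
contact_force: [-0.1, -0.9, -0.3]
grip_width: 76.7
```

Emit:
move_arm(
  plan=[
    [-1,[0,0,0],0],
    [-1,[0,-0.01,0],0],
    [-1,[0,-0.03,0],0],
    [-1,[0,-0.045,0],0],
    [-1,[0,-0.04,0],0],
  ],
)

```text
time_s: 24.05
tool_pos: [586.0, 43.8, 249.7]
tool_rot: [-0.706, 0.035, -0.035, 0.706]
contact_force: [1.6, -0.3, 0.6]
grip_width: 85.6
```

```bash
python3 snap.py side e6 230 140 300 230
```

```text
t 24.05 pos [586.   43.8 249.7] yaw -0.1 down [ 0.  0. -1.] F [ 1.6 -0.3  0.6] w 85.6
turn None local [-0.5787  0.2497 -0.102 ] rows 14 per row [-0.0413  0.0178 -0.0073]
```

View pics/e6.png

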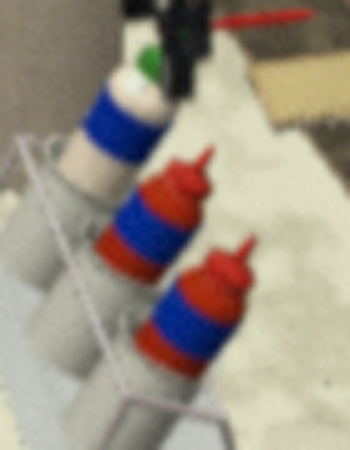

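Run:
```python
from go import *
print(arm.read_state()["qpos"].round(2)); d(400,-60,250,-.1)
```

```text
[-0.07  0.21  1.48  0.    1.44 -1.54]
t 24.1 pos [590.5  43.6 258.8] yaw -0.1 down [ 0.015 -0.001 -1.   ] F [3.  0.3 5.2] w 85.2
turn 0.00036942923611428535 local [-0.1792  0.0088 -0.1221] rows 5 per row [-0.0358  0.0018 -0.0244]
```

Emit:
move_arm(
  plan=[
    [-1,[-0.03,0,-0.02],0],
    [-1,[-0.038,0,-0.026],0],
    [-1,[-0.038,0,-0.026],0],
    [-1,[-0.038,0,-0.026],0],
    [-1,[-0.036,0,-0.028],0],
  ],
)

```text
time_s: 24.6
tool_pos: [392.8, -64.1, 248.1]
tool_rot: [0.706, -0.034, 0.035, -0.706]
contact_force: [1.0, -1.0, 0.8]
grip_width: 85.4
```

```bash
python3 go.py 385 -220 260 -.1
```

```text
t 24.6 pos [392.8 -64.1 248.1] yaw -0.099 down [ 0.001 -0.001 -1.   ] F [ 1.  -1.   0.8] w 85.4
turn 0.0014198084579145342 local [ 0.0078 -0.0119 -0.1559] rows 4 per row [ 0.0019 -0.003  -0.039 ]
```

Emit:
move_arm(
  plan=[
    [-1,[0,0,-0.038],0],
    [-1,[0,0,-0.04],0],
    [-1,[0,0,-0.04],0],
    [-1,[0.002,0,-0.04],0],
    [-1,[0.008,0,-0.04],0],
  ],
)

```text
time_s: 25.1
tool_pos: [384.0, -263.4, 248.5]
tool_rot: [0.707, -0.035, 0.036, -0.706]
contact_force: [1.0, 0.5, 0.4]
grip_width: 85.2
```

```bash
python3 go.py 490.5 -357 250 -.1; python3 snap.py top f1 270 150 440 280
```

```text
t 25.1 pos [ 384.  -263.4  248.5] yaw -0.101 down [ 0.001 -0.001 -1.   ] F [1.  0.5 0.4] w 85.2
turn -0.0005721510310469774 local [ 0.1153 -0.0015 -0.0825] rows 3 per row [ 0.0384 -0.0005 -0.0275]
t 25.1 pos [ 384.  -263.4  248.5] yaw -0.101 down [ 0.001 -0.001 -1.   ] F [1.  0.5 0.4] w 85.2
turn None local [-0.4085  0.2485  0.2235] rows 11 per row [-0.0371  0.0226  0.0203]
```

View pics/f1.png

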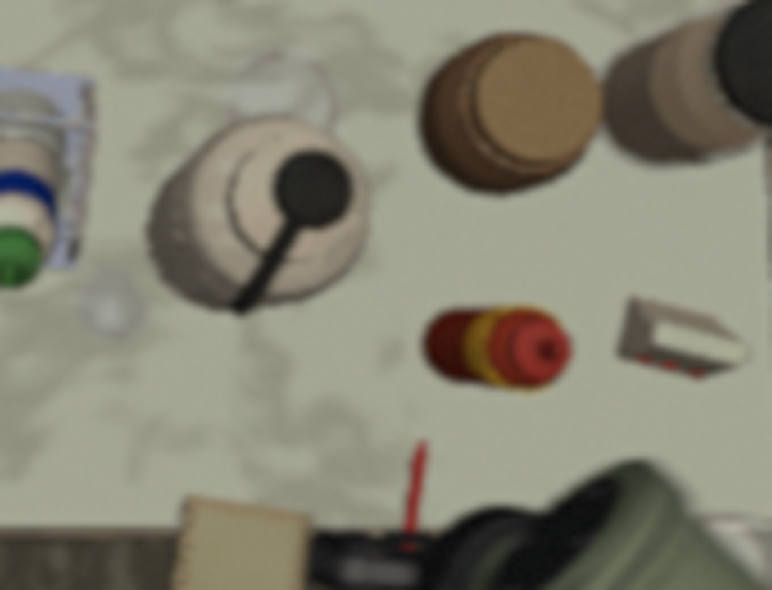

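Emit:
move_arm(
  plan=[
    [-1,[0.025,0,-0.03],0],
    [-1,[0.035,0,-0.026],0],
    [-1,[0.035,0,-0.018],0],
    [-1,[0.02,0,-0.008],0],
    [-1,[0,0,0],0],
  ],
)

```text
time_s: 25.65
tool_pos: [492.7, -355.9, 247.5]
tool_rot: [0.706, -0.035, 0.035, -0.706]
contact_force: [-0.1, -0.3, 0.6]
grip_width: 85.4
```

```bash
python3 go.py 490.8 -357 140 -.1; python3 snap.py top f2 330 170 440 260
```

```text
t 25.65 pos [ 492.7 -355.9  247.5] yaw -0.099 down [ 0.001 -0.001 -1.   ] F [-0.1 -0.3  0.6] w 85.4
turn 0.0005557236547644451 local [-0.0017  0.1075 -0.0013] rows 3 per row [-0.0006  0.0358 -0.0004]
t 25.65 pos [ 492.7 -355.9  247.5] yaw -0.099 down [ 0.001 -0.001 -1.   ] F [-0.1 -0.3  0.6] w 85.4
turn None local [-0.5256  0.2475  0.3052] rows 14 per row [-0.0375  0.0177  0.0218]
```

View pics/f2.png

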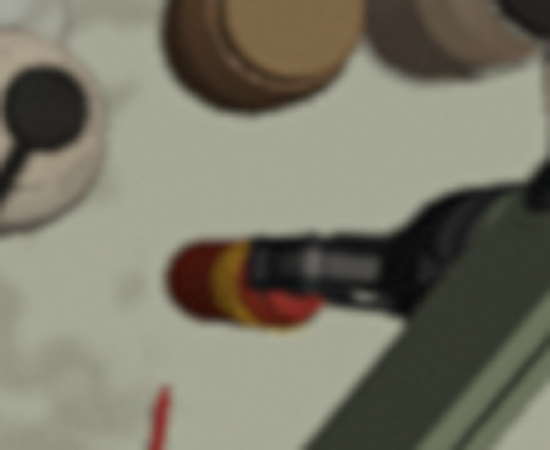

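Emit:
move_arm(
  plan=[
    [-1,[-0.002,0.03,-0.001],0],
    [-1,[0,0.042,0],0],
    [-1,[0,0.03,0],0],
    [-1,[0,0.01,0],0],
    [-1,[0,0,0],0],
  ],
)

```text
time_s: 26.2
tool_pos: [487.2, -354.0, 134.4]
tool_rot: [-0.705, 0.036, -0.034, 0.707]
contact_force: [0.2, 0.8, -0.5]
grip_width: 85.4
```

```bash
python3 go.py 490.8 -357 109 -.1
```

```text
t 26.2 pos [ 487.2 -354.   134.4] yaw -0.1 down [-0.003  0.003 -1.   ] F [ 0.2  0.8 -0.5] w 85.4
turn 0.0002975054011076228 local [ 0.0039  0.0254 -0.0026] rows 1 per row [ 0.0039  0.0254 -0.0026]
```

Emit:
move_arm(
  plan=[
    [-1,[0.001,0.012,-0.001],0],
    [-1,[0,0.009,0],0],
    [-1,[0,0.004,0],0],
    [-1,[0,0,0],0],
    [-1,[0,0,0],0],
  ],
)

```text
time_s: 26.7
tool_pos: [489.8, -356.8, 111.0]
tool_rot: [0.706, -0.035, 0.035, -0.706]
contact_force: [0.5, -0.3, 1.4]
grip_width: 85.1
```

```bash
python3 go.py 490.8 -357 109 -.1
```

```text
t 26.7 pos [ 489.8 -356.8  111. ] yaw -0.1 down [ 0. -0. -1.] F [ 0.5 -0.3  1.4] w 85.1
turn 0.0002568062542027266 local [ 0.001   0.002  -0.0001] rows 1 per row [ 0.001   0.002  -0.0001]
```

Emit:
move_arm(
  plan=[
    [0,[0.001,0.002,0],0],
    [1,[0,0,0],0],
    [1,[0,0,0],0],
    [1,[0,0,0],0],
    [1,[0,0,0],0],
  ],
  squeeze=45,
)

```text
time_s: 27.2
tool_pos: [491.1, -357.0, 109.3]
tool_rot: [0.707, -0.035, 0.036, -0.706]
contact_force: [0.2, 0.4, 3.6]
grip_width: 48.9
```

Emit:
move_arm(
  plan=[
    [1,[0,-0.01,0],0],
    [1,[0,-0.03,0],0],
    [1,[0,-0.04,0],0],
    [1,[0,-0.04,0],0],
    [1,[0,-0.015,0],0],
  ],
)

```text
time_s: 27.7
tool_pos: [492.1, -358.2, 248.8]
tool_rot: [0.708, -0.033, 0.037, -0.704]
contact_force: [0.7, -0.7, -1.8]
grip_width: 48.6
```

```bash
python3 go.py 390 -290 245 -.1; python3 snap.py top f3 290 150 440 270
```

```text
t 27.7 pos [ 492.1 -358.2  248.8] yaw -0.1 down [ 0.006 -0.006 -1.   ] F [ 0.7 -0.7 -1.8] w 48.6
turn 0.00026702330364400395 local [-0.1084  0.0038  0.0577] rows 3 per row [-0.0361  0.0013  0.0192]
t 27.7 pos [ 492.1 -358.2  248.8] yaw -0.1 down [ 0.006 -0.006 -1.   ] F [ 0.7 -0.7 -1.8] w 48.6
turn None local [-0.5254  0.2488  0.3074] rows 14 per row [-0.0375  0.0178  0.022 ]
```

View pics/f3.png

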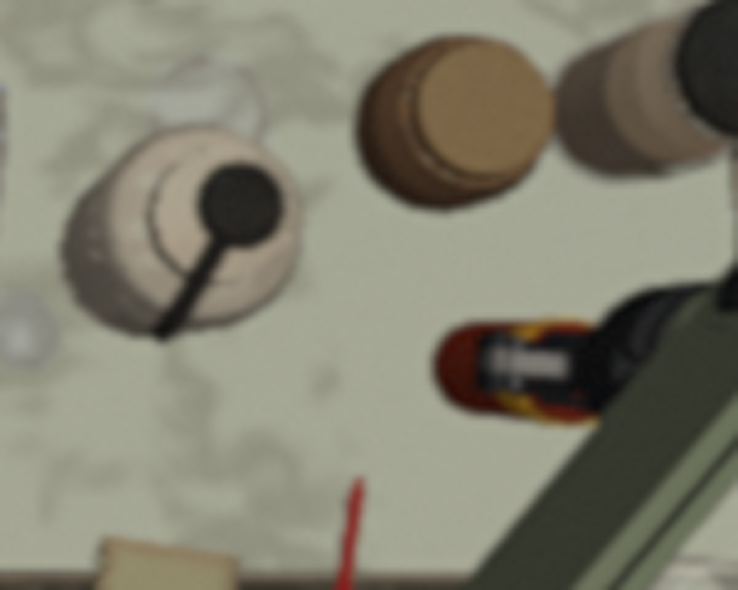

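Emit:
move_arm(
  plan=[
    [1,[-0.025,0,0.013],0],
    [1,[-0.035,0,0.019],0],
    [1,[-0.035,0,0.022],0],
    [1,[-0.012,0,0.038],0],
    [1,[0,0,0.043],0],
  ],
)

```text
time_s: 28.25
tool_pos: [394.5, -210.0, 240.9]
tool_rot: [-0.705, 0.038, -0.035, 0.707]
contact_force: [1.1, -0.4, -1.1]
grip_width: 48.6
```

Emit:
move_arm(
  plan=[
    [1,[0,0,0.044],0],
    [1,[0,0,0.044],0],
    [1,[0,0,0.044],0],
    [1,[0.002,0,0.044],0],
    [1,[0.005,0,0.044],0],
  ],
)

```text
time_s: 28.75
tool_pos: [424.6, 8.5, 241.4]
tool_rot: [-0.706, 0.037, -0.034, 0.706]
contact_force: [1.7, -0.2, -2.5]
grip_width: 48.5
```

```bash
python3 go.py 516.8 359.7 245 -.1
```

```text
t 28.75 pos [424.6   8.5 241.4] yaw -0.1 down [-0.004  0.001 -1.   ] F [ 1.7 -0.2 -2.5] w 48.5
turn -0.0002431250419307751 local [ 0.0567 -0.0036  0.3587] rows 8 per row [ 0.0071 -0.0005  0.0448]
```

Emit:
move_arm(
  plan=[
    [1,[0.007,0,0.044],0],
    [1,[0.007,0,0.044],0],
    [1,[0.007,0,0.044],0],
    [1,[0.007,0,0.044],0],
    [1,[0.007,0,0.044],0],
  ],
)

```text
time_s: 29.25
tool_pos: [481.8, 223.4, 240.9]
tool_rot: [0.707, -0.037, 0.034, -0.706]
contact_force: [0.5, -1.9, -1.3]
grip_width: 48.8
```

Emit:
move_arm(
  plan=[
    [1,[0.007,0,0.044],0],
    [1,[0.007,0,0.044],0],
    [1,[0.005,0,0.03],0],
    [1,[0.001,0,0.008],0],
    [1,[0,0,0],0],
  ],
)

```text
time_s: 29.75
tool_pos: [514.4, 345.6, 240.8]
tool_rot: [0.707, -0.036, 0.033, -0.705]
contact_force: [-0.2, 0.5, -2.0]
grip_width: 48.3
```

```bash
python3 go.py 516.8 359.7 135 -.1;python3 snap.py side g1 250 120 390 320
```

```text
t 29.75 pos [514.4 345.6 240.8] yaw -0.098 down [-0.004 -0.002 -1.   ] F [-0.2  0.5 -2. ] w 48.3
turn 0.002038384820179706 local [0.001  0.1058 0.0143] rows 3 per row [0.0003 0.0353 0.0048]
t 29.75 pos [514.4 345.6 240.8] yaw -0.098 down [-0.004 -0.002 -1.   ] F [-0.2  0.5 -2. ] w 48.3
turn None local [-0.4781  0.2408 -0.3942] rows 14 per row [-0.0342  0.0172 -0.0282]
```

View pics/g1.png

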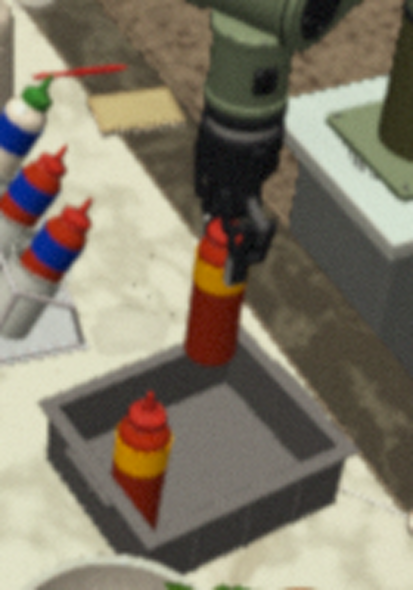

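Emit:
move_arm(
  plan=[
    [1,[0.001,0.02,0.014],0],
    [1,[0,0.04,0],0],
    [1,[0,0.035,0],0],
    [1,[0,0.018,0],0],
    [1,[0,0,0],0],
  ],
)

```text
time_s: 30.3
tool_pos: [514.7, 355.5, 125.8]
tool_rot: [0.708, -0.039, 0.033, -0.704]
contact_force: [-1.3, -0.2, -2.3]
grip_width: 48.9
```

Emit:
move_arm(
  plan=[
    [1,[0,0.004,0],0],
    [1,[0,0.003,0],0],
    [1,[0,0,0],0],
  ],
)

```text
time_s: 30.6
tool_pos: [518.9, 359.2, 125.1]
tool_rot: [-0.706, 0.035, -0.036, 0.707]
contact_force: [0.3, 0.0, -2.1]
grip_width: 48.4
```

Emit:
move_arm(
  plan=[
    [1,[0,0.005,0],0],
    [1,[0,0.003,0],0],
    [1,[0,0,0],0],
  ],
)

```text
time_s: 30.9
tool_pos: [517.6, 359.0, 115.2]
tool_rot: [0.706, -0.036, 0.035, -0.706]
contact_force: [-0.3, 0.4, -2.3]
grip_width: 48.5
```

Emit:
move_arm(
  plan=[
    [1,[0,0.003,0],0],
    [1,[0,0,0],0],
  ],
)

```text
time_s: 31.1
tool_pos: [518.7, 359.4, 113.4]
tool_rot: [-0.706, 0.035, -0.036, 0.706]
contact_force: [0.0, 0.4, 1.3]
grip_width: 48.4
```

Touching the floor (force turned from -2.3 to +1.3 N at 113.4 mm, as expected). Release.

Emit:
move_arm(
  plan=[
    [1,[0,0.001,0],0],
    [1,[0,0,0],0],
    [-0.3,[0,0,0],0],
    [-0.6,[0,0,0],0],
    [-1,[0,0,0],0],
  ],
)

```text
time_s: 31.6
tool_pos: [517.7, 359.1, 111.2]
tool_rot: [0.706, -0.036, 0.035, -0.706]
contact_force: [0.1, -1.5, -0.8]
grip_width: 80.8
```

Emit:
move_arm(
  plan=[
    [-1,[0,0,0],0],
    [-1,[0,-0.015,0],0],
    [-1,[0,-0.04,0],0],
    [-1,[0,-0.045,0],0],
    [-1,[0,-0.04,0],0],
  ],
)

```text
time_s: 32.1
tool_pos: [518.3, 359.3, 254.9]
tool_rot: [-0.706, 0.035, -0.036, 0.707]
contact_force: [0.6, 0.4, 0.8]
grip_width: 85.3
```

Emit:
move_arm(
  plan=[
    [-1,[-0.03,-0.02,0.02],0],
    [-1,[-0.03,-0.02,0.03],0],
    [-1,[-0.02,0,0.03],0],
    [-1,[0,0,0],0],
    [-1,[0,0,0],0],
  ],
)

```text
time_s: 32.6
tool_pos: [446.0, 447.2, 292.6]
tool_rot: [-0.706, 0.034, -0.035, 0.706]
contact_force: [-0.4, -0.4, -0.4]
grip_width: 85.5
```

```bash
python3 snap.py side g2 200 120 390 320; python3 snap.py top g2t 60 140 310 280
```

```text
t 32.6 pos [446.  447.2 292.6] yaw -0.098 down [ 0.001  0.    -1.   ] F [-0.4 -0.4 -0.4] w 85.5
turn None local [-0.4001  0.2926 -0.4886] rows 15 per row [-0.0267  0.0195 -0.0326]
t 32.65 pos [446.4 446.4 292. ] yaw -0.099 down [ 0.    -0.001 -1.   ] F [0.6 0.  0.5] w 85.2
turn None local [-0.3999  0.292  -0.4885] rows 15 per row [-0.0267  0.0195 -0.0326]
```

View pics/g2.png

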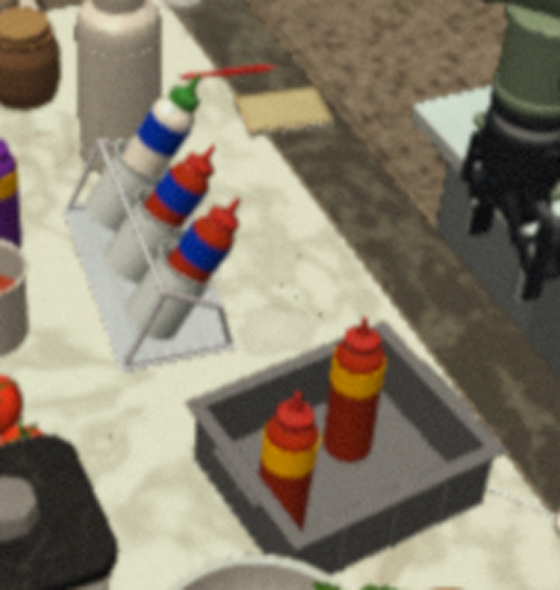

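View pics/g2t.png

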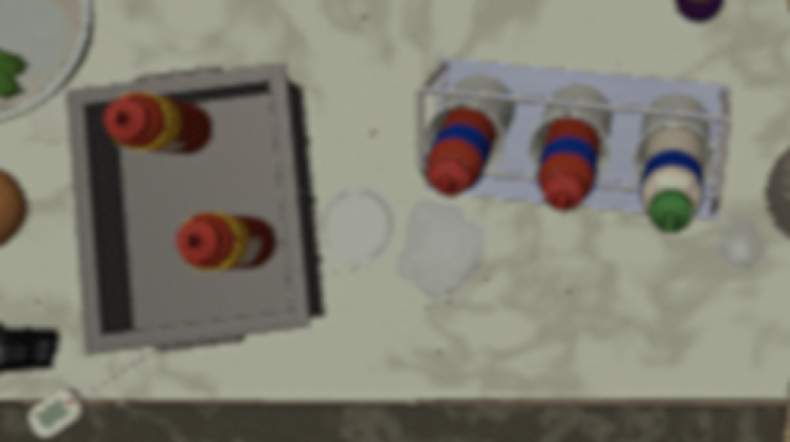

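Run:
```python
from fit import *
from bench import arm
for vw,s0,bo,bg in(("top",top,(226,174,252,207),(193,170,219,204)),("side",side,(247,168,273,198),(255,186,283,217))):
    s=arm.snapshot(vw)
    for n,b in(("mid",bo),("left",bg)):
        out=[]
        for ss in(s0,s):
            l,t,r,bb=b; hsv=cv2.cvtColor(ss["frame"],cv2.COLOR_RGB2HSV).astype(int)[t:bb,l:r]
            m=(hsv[...,1]>120)&(hsv[...,2]>45); ys,xs=np.nonzero(m); H=hsv[...,0]
            bd=m&(H>13)&(H<150); yb,xb=np.nonzero(bd)
            out.append((len(xs),xs.mean().round(2),ys.mean().round(2),xb.mean().round(2),yb.mean().round(2)))
        print(vw,n,out)
    p=np.array([[642,38.5,24.]]); ax=np.array([-.4975,.05,.866])
    print("px per 10mm along axis",proj(s,p+ax*120)-proj(s,p+ax*110))
    print([ (round(r["confidence"],2),[int(v) for v in r["rect"]]) for r in arm.look_for(s,"fresh")])
```

```text
top mid [(401, np.float64(12.75), np.float64(16.39), np.float64(13.81), np.float64(12.11)), (391, np.float64(13.42), np.float64(16.99), np.float64(14.35), np.float64(12.5))]
top left [(384, np.float64(12.07), np.float64(17.24), np.float64(14.16), np.float64(12.81)), (387, np.float64(12.1), np.float64(17.26), np.float64(14.25), np.float64(12.85))]
px per 10mm along axis [[-0.39583104  1.4717173 ]]
[(0.94, [230, 176, 250, 206])]
side mid [(414, np.float64(13.86), np.float64(15.88), np.float64(11.25), np.float64(15.14)), (402, np.float64(13.99), np.float64(15.56), np.float64(11.13), np.float64(14.05))]
side left [(466, np.float64(11.88), np.float64(13.25), np.float64(9.59), np.float64(12.26)), (453, np.float64(11.97), np.float64(13.5), np.float64(9.93), np.float64(13.13))]
px per 10mm along axis [[ 1.46520611 -2.23749789]]
[(0.94, [244, 170, 271, 192])]
```

```bash
python3 -c "
from bench import arm
print(arm.job_done(), arm.read_state()['time_s'])"
```

```text
the job is handed in; nothing more can be done
the job is handed in; nothing more can be done
```

I handed the job in at about 33 s of the 72 s allowed. Both yellow-taped bottles are in the tub and the fresh blue-taped one is in the middle sleeve. The hand-in reports no verdict.

**What I did**
- **Yellow-taped bottle in the rack (middle sleeve):** I drew it out along the sleeve, stood it upright by pushing its base against the tub's far wall, and set it on the tub floor.
- **Fresh blue-taped bottle:** I tilted it in the fingers to about 27–28° against the tub's near rim. It then slid into the middle sleeve without resistance until it met the floor, and I let go there.
- **Loose yellow-taped bottle:** I carried it round the front of the pump dispenser and lowered it onto the tub floor.

**Last checks**
- In the side and top pictures both yellow-taped bottles stand upright inside the tub.
- The fresh bottle sits where the old rack bottle sat. The two differ by under 1 pixel in outline, or about 2–4 mm, against the 10 mm allowed.
- One measure disagreed: the tape-band position of the fresh bottle in the side view was off by 1.1 pixels, about 4–5 mm. The left rack bottle, which I did not touch, showed a similar shift (0.9 pixel), so I put it down to image noise.
- The red bottle in the left sleeve has not moved by more than the image noise. I checked the white bottle in the right sleeve only by eye.
- The gripper was open and clear of everything at hand-in.

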